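# Set up the glaze sample display

## Task

Set up the glaze sample display: hang the two upright plywood sample boards by their slot handles on the hooks of the steel stand, one board on each hook, and lay every small clay tile that lies singly on the bench (not the pile of big ones at the back) flat and fully down in the cut-out of the plywood tray that has its outline. The boards may hang either way round and may go on either hook; do not knock over the bottle, the jars or the cup standing about.

Things in the scene. Friction and masses are not known exactly. Their poses are not given: they have to be found in the camera images.
- tile_square: Square red-clay tile 66 x 66 mm, 18 mm thick, 0.15 kg, lying flat on the bench at any yaw, fine relief lines on top. Origin at the centre of its underside, x and y along its sides, z up.
- tile_round: Round red-clay tile, 72 mm diameter, 18 mm thick, 0.14 kg. Origin at the centre of its underside, z up.
- tile_oblong: Oblong red-clay tile 90 mm (its x) by 46 mm (its y), 18 mm thick, 0.14 kg. Origin at the centre of its underside, z up.
- tile_corner: L-shaped red-clay corner tile, 18 mm thick, 0.15 kg: two arms 36 mm wide in an 80 x 80 mm square. Origin at the centre of that square, on the underside, z up. One arm fills y from -40 to -4 mm (x from -40 to 40), the other fills x from -40 to -4 mm (y from -40 to 40); the quarter with x and y above -4 mm is empty.
- tray: Plywood tray 205 (x) x 220 (y) x 16 mm thick, fixed flat on the bench, with four cut-outs 9 mm deep, each 4 mm wider and longer than its tile (2 mm play all round); seated tiles stand 9 mm proud of the tray top. Origin at the centre of its underside, z up.
- cut_square (a point): Centre of the floor of the tray's 70 x 70 mm square cut-out, 7 mm above the bench; sides along the tray's x and y. A seated square tile has its origin here, at any quarter turn.
- cut_round (a point): Centre of the floor of the tray's 76 mm round cut-out, 7 mm above the bench.
- cut_oblong (a point): Centre of the floor of the tray's oblong cut-out, 94 mm along the tray's y and 50 mm along its x, 7 mm above the bench (so the oblong tile's x goes along the tray's y, either way round).
- cut_corner (a point): Centre of the 84 x 84 mm square that encloses the tray's L-shaped cut-out, on its floor, 7 mm above the bench. The L lies as the tile's own L: a seated corner tile has its origin here and its x and y axes along the tray's x and y, and no other way fits.
- rack: Low wooden rack 150 x 150 mm, fixed, with two grooves along its y, 13 mm wide and 24 mm deep, at x = -36 and +36 mm, in which the sample boards stand loosely, upright. Origin at the centre of its underside.
- board_a: Plywood board 120 wide (its y), 165 tall (its z), 10 mm thick (its x), 0.16 kg, upright in the rack, underside 8 mm above the bench; clay samples up to 4 mm proud on its -x face, 43 to 89 mm up. Handle slot 60 wide, 34 mm tall, 103 to 137 mm above the underside, under a 28 mm tall top bar, to be pinched from above across the 10 mm. Origin at the centre of its underside.
- board_b: A second board just like board_a, in the rack's other groove; same origin and axes.
- board_a_slot (a point): Middle of the upper edge of board_a's handle slot (137 mm above its underside, 28 mm below its top); this edge rests on the hook when it hangs.
- board_b_slot (a point): The same point on board_b.
- stand: Fixed open steel stand: 12 mm crossbar along its y, 165 mm up, on legs at y = -160 and +160 mm, with two hooks along its -x (towards the robot) at y = -80 and +80 mm. Each hook is a level 10 mm bar 72 mm long; its end then turns up, 10 mm higher, over 10 mm more. Nothing of it is above 181 mm. Origin on the bench under the crossbar's middle; z up.
- hook_left (a point): Top surface of the hook at the stand's +y side, 40 mm out from the crossbar (32 mm before the upturned end, whose tip is 47 mm further out along -x), 170 mm above the bench; axes as the stand's (hook points along -x). A hung board's slot edge rests here, the board's face square to the hook.
- hook_right (a point): The same point of the hook at the stand's -y side.
- squeeze_bottle: Squeeze bottle, 38 mm wide, 105 mm tall, standing; not part of the job. Origin at the centre of its underside.
- glaze_jar: Glaze jar, 64 mm wide, 75 mm tall, standing; not part of the job. Origin at the centre of its underside.
- glaze_jar_2: A second glaze jar like it; not part of the job.
- water_cup: White ceramic cup, 72 mm wide at the rim, 85 mm tall, standing; not part of the job. Origin at the centre of its underside.

How it is judged (in metres and radians):
At the end, for the whole second after the job is handed in: Each board hangs at rest on its own hook: slot edge on the bar (-6 to +10 mm), within 35 mm of the hook point along the bar, 28 mm across, leaning under 0.35 rad. Each tile present rests in its cut-out: origin within 6 mm sideways and 3 mm in height of the floor centre, tilt under 0.08 rad (horizontal distance between tile_square and cut_square below 0.006 m and z of tile_square in the frame of cut_square between -0.003 and 0.003 m and angle between each of tile_square, tile_round, tile_oblong, tile_corner's own z axis and vertical below 0.08 rad and linear speed of each of tile_square, tile_round, tile_oblong, tile_corner below 0.02 m/s and horizontal distance between tile_round and cut_round below 0.006 m and z of tile_round in the frame of cut_round between -0.003 and 0.003 m and horizontal distance between tile_oblong and cut_oblong below 0.006 m and z of tile_oblong in the frame of cut_oblong between -0.003 and 0.003 m and horizontal distance between tile_corner and cut_corner below 0.006 m and z of tile_corner in the frame of cut_corner between -0.003 and 0.003 m and ((x of board_a_slot in the frame of hook_left between -0.035 and 0.036 m and y of board_a_slot in the frame of hook_left between -0.028 and 0.028 m and z of board_a_slot in the frame of hook_left between -0.006 and 0.01 m and x of board_b_slot in the frame of hook_right between -0.035 and 0.036 m and y of board_b_slot in the frame of hook_right between -0.028 and 0.028 m and z of board_b_slot in the frame of hook_right between -0.006 and 0.01 m) or (x of board_a_slot in the frame of hook_right between -0.035 and 0.036 m and y of board_a_slot in the frame of hook_right between -0.028 and 0.028 m and z of board_a_slot in the frame of hook_right between -0.006 and 0.01 m and x of board_b_slot in the frame of hook_left between -0.035 and 0.036 m and y of board_b_slot in the frame of hook_left between -0.028 and 0.028 m and z of board_b_slot in the frame of hook_left between -0.006 and 0.01 m)) and angle between each of board_a, board_b's own z axis and vertical below 0.35 rad and linear speed of each of board_a, board_b below 0.03 m/s); the robot touches nothing.
It fails at once if a bottle, jar or cup is knocked over (angle between any of squeeze_bottle, glaze_jar, glaze_jar_2, water_cup's own z axis and vertical above 0.7 rad).
Of tile_square, tile_round, tile_oblong, tile_corner only 3 to 4 are there at a start; the rules pass over those that are not, and their reading is None.
At some moment in a run one of tile_square, tile_round, tile_oblong, tile_corner may be knocked a few centimetres aside while the robot is not near it.
It also fails if it takes over 210 s, if anything falls off the work surface, if the arm or the gripper's body presses on something with over 40 N, if the wrist force passes 120 N, or if a joint passes its speed limit or range.

## Robot

A 7-joint arm with a two-finger parallel gripper is mounted at the origin on the work surface. World frame = base frame: x ahead of the robot, y to its left, z up, the work surface at z = 0. Lengths are in m, angles in degrees, forces in N, time in s.
With the tool pointing down it reaches from about 0.425 to 0.875 m from the base axis. Payload 4.7 kg.
Tool frame: the origin (TCP) lies midway between the tips of the shut fingers; the grasp point (between the pads) lies 19 mm behind it; z points along the fingers, y is the line along which they close (so a half turn about z gives the same grasp; the last joint's range is limited). The gripper opens to 87 mm and grips with 3 to 60 N. Pads are 19 mm wide; open, the fingers measure 117 mm over their backs; the gripper's body (75 mm by 190 mm) begins 51 mm behind the grasp point.
Start: joints at [-76.312, 18.392, -4.016, 83.108, 1.295, 78.541, -3.26], TCP at [0.145, 0.634, 0.223] pointing down, gripper open.
Joint ranges: [-163.93, 163.93], [-17.29, 119.83], [-79.2, 71.16], [3.27, 140.29], [-89.18, 269.18], [5.43, 117.66], [-154.24, 154.24]. Speed limits (degrees/s): [147.25, 147.25, 180, 180, 180, 180, 180].

## Interface

Orientations are given as [roll, pitch, yaw] about the fixed x, y, z axes, in that order (R = Rz(yaw) Ry(pitch) Rx(roll)).
In Python, from cell import env, viewer, boxes_of, masks_of gives the robot as it stands. The module is installed in compiled form; this text tells all that it offers.
- The arm moves only by the tool apply_moves, never from a script. Its argument "moves" is a list of rows, each a list of 7 numbers: the shift along the tool's x, y, z scaled (see below), then the turn, a rotation vector about the tool's x, y, z scaled (see below), then the opening, from 0 (shut) to 1 (fully open). A call has 1 to 20 rows; each row is the pose to reach, as a shift and turn from the pose commanded when the call began, along the tool's axes at that moment; what a row does not reach only later rows make up. The controller multiplies each number of a shift by 0.2 m and each number of a turn by 1.5 rad. A row lasts 1/10 s, in which the tool goes at most 50 mm and 8.59 degrees, less where a joint would pass 70% of its speed; a pose out of reach is approached as far as the arm can. A call with a number of a shift or a turn outside -1 to 1 is refused whole. A call with a gripper value outside its range is refused whole. The fingers move at their own pace and stop on an object; "grip_force" is the grip in N (left out, the last holds). Time passes only in rows, so rows that repeat a pose let the fingers close. It gives the time, the measured TCP pose, the force, the opening and the grip force at its end, in the units of the state.
- env.get_obs(): the state, without advancing time (a new reading comes with each control period).
- viewer.read_camera(name): name is "side" or "top" or "wrist"; returns the picture (480x640x3 uint8, red, green, blue); there is no depth.
- viewer.get_calibration(name): a dict with "fov_y" (degrees; the focal length in pixels is half the picture's height over the tangent of half this angle, whatever the lens; pixels are square), "cx", "cy" (the principal point, pixels), "position" and "orientation" of the camera in the world. Camera axes: x right, y up, looking along -z (the intrinsics and any distortion apply to the point x, -y, -z); pixel columns grow to the right and rows downward; lengths in m; the calibration is good to about 2 mm. A picture is of the moment at which its call begins: read the wrist's pose just before it. get_calibration takes no time and is no camera call; for the wrist camera it gives the pose at the moment of the call.
- env.sign_off(): hands the job in; it is judged then, once.
Trained networks look in the newest picture that a camera, given by its name, has taken for a name from the list of things; names that differ only in an ending like _2 or _b are one class to them, and where a whole thing is asked for, a point or a joint stands for the part that bears it (a point fixed in the world has none). Each returns a list of dicts, best first, with "conf" (0 to 1); they miss things now and then, are a little off and sometimes report something else, mostly with a low value. They report only what shows in the picture. A call takes as long as a camera call.
- boxes_of(camera, target): "location" ([column, row] in pixels, amid what is visible of it).
- masks_of(camera, target): "pixels" (480x640 bool, what is visible of it) and "location" ([column, row] in pixels, amid what is visible of it).
The state is a dict: "time_s": time; "qpos": joint angles; "joint_velocities": joint speeds; "effort": joint torques, N m; "tool_pos": TCP position; "tool_rot": TCP orientation; "force": force on the tool from outside, world axes, zero at the start; "wrist_torque": the same for the moment, N m; "grip_width": finger opening in m; "grasp_force": force on a finger pad.
Only numpy, scipy, OpenCV 4.12 (cv2) and the standard library are available. Lean on these libraries where they do the work, as an engineer would, in place of code of your own. Each camera call takes 0.05 s, during which the arm holds its last target. There are 200 camera calls.

## Working session

There is one attempt and no reset: what is moved stays moved. The work goes in short steps, Python scripts to look and compute and a tool call to move; the robot and the scene stay as the last step left them, time stands still between calls to the robot, and variables do not carry over. Pictures are saved under pics/ and viewed, at most 14 in all, crops included, and the job is handed in when it is done.

Besides the shell and the picture viewer there is one more tool, called after "Call:" as name([rows], argument=value, ...), one row to a line, values as JSON. apply_moves: Moves the arm, as the interface text tells. Shifts and turns lie within -1 to 1; 1 stands for 0.2 m of shift or 1.5 rad of turn. Its arguments: {"type":"object","properties":{"moves":{"type":"array","items":{"type":"array","items":{"type":"number","minimum":-1,"maximum":1}}},"grip_force":{"type":"number"}},"required":["moves"]}

```bash
mkdir -p pics; ls; python3 - <<'E'
from cell import env, viewer, boxes_of, masks_of
import cv2
o=env.get_obs(); print({k:o[k] for k in('time_s','tool_pos','tool_rot','grip_width','force')})
for c in('top','side','wrist'):
    print(c,viewer.get_calibration(c))
    im=viewer.read_camera(c); cv2.imwrite(f'pics/{c}0.png',im[:,:,::-1])
    for t in ['tile_square','tile_round','tile_oblong','tile_corner','tray','rack','board_a','stand','squeeze_bottle','glaze_jar','water_cup','cut_square','hook_left','board_a_slot']:
        try:
            print(c,t,[(round(b['conf'],2),[int(x) for x in b['location']]) for b in boxes_of(c,t)][:4])
        except Exception as e: print(c,t,e)
E
```

```text
pics
{'time_s': 0.0, 'tool_pos': array([0.14480044, 0.63310266, 0.22143193]), 'tool_rot': array([-1.79888700e+02,  5.60007076e-03,  1.67124706e+02]), 'grip_width': 0.08726098401669072, 'force': array([0.18122704, 0.3854391 , 0.32977643])}
top {'fov_y': 56.79023249188137, 'cx': 315.9326481819002, 'cy': 242.74705047121546, 'position': array([ 0.42476943, -0.04809842,  1.17049958]), 'orientation': array([  5.52067851,   1.14963903, -91.59094733])}
top tile_square [(0.75, [261, 295])]
top tile_round [(0.56, [313, 282])]
top tile_oblong [(0.65, [315, 205])]
top tile_corner [(0.96, [163, 302]), (0.47, [497, 307])]
top tray [(0.63, [424, 242])]
top rack [(0.69, [314, 205])]
top board_a [(0.86, [305, 187]), (0.62, [311, 211])]
top stand [(0.62, [162, 302]), (0.58, [191, 203])]
top squeeze_bottle [(0.72, [237, 164])]
top glaze_jar [(0.91, [378, 173]), (0.56, [412, 169]), (0.44, [315, 283])]
top water_cup [(0.85, [496, 306]), (0.65, [315, 206]), (0.55, [193, 199]), (0.37, [311, 214])]
top cut_square [(0.55, [424, 242])]
top hook_left [(0.77, [188, 199])]
top board_a_slot [(0.7, [311, 213])]
si
[... 675 characters left out ...]
46, 273])]
side water_cup [(0.66, [365, 449]), (0.35, [366, 219])]
side cut_square [(0.85, [388, 367]), (0.73, [348, 274]), (0.29, [363, 225])]
side hook_left [(0.94, [274, 186])]
side board_a_slot [(0.78, [336, 238])]
wrist {'fov_y': 68.728820239684, 'cx': 319.2357250230615, 'cy': 241.12447367579395, 'position': array([0.07382317, 0.64880072, 0.38311289]), 'orientation': array([-1.55181120e+01, -5.40619535e-02,  7.70728003e+01])}
wrist tile_square []
wrist tile_round []
wrist tile_oblong []
wrist tile_corner []
wrist tray []
wrist rack []
wrist board_a []
wrist stand []
wrist squeeze_bottle []
wrist glaze_jar []
wrist water_cup []
wrist cut_square []
wrist hook_left []
wrist board_a_slot []
```

View pics/top0.png

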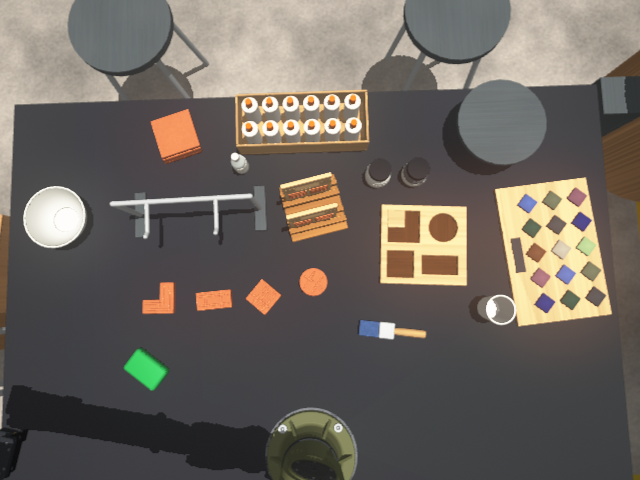

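View pics/side0.png

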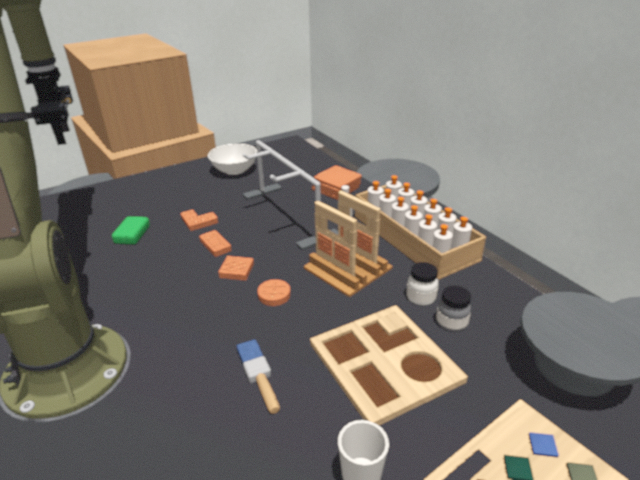

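```bash
cat > lib.py <<'E'
import numpy as np, cv2
from scipy.spatial.transform import Rotation as R
from scipy.optimize import minimize
from cell import env, viewer, boxes_of, masks_of
def rot(o): return R.from_euler('xyz',o,degrees=True).as_matrix()
class Cam:
    def __init__(s,name,file=None,ss=1):
        s.c=viewer.get_calibration(name); s.f=240/np.tan(np.radians(s.c['fov_y']/2))
        s.p=np.array(s.c['position']); s.R=rot(s.c['orientation'])
        s.im=cv2.imread(file) if file else viewer.read_camera(name)[:,:,::-1].copy()
    def ray(s,uv):
        uv=np.atleast_2d(uv).astype(float)
        d=np.c_[(uv[:,0]-s.c['cx'])/s.f,-(uv[:,1]-s.c['cy'])/s.f,-np.ones(len(uv))]
        return d@s.R.T
    def world(s,uv,z):
        d=s.ray(uv); return s.p+d*((z-s.p[2])/d[:,2])[:,None]
    def pix(s,P):
        q=(np.atleast_2d(P)-s.p)@s.R
        return np.c_[s.c['cx']-s.f*q[:,0]/q[:,2], s.c['cy']+s.f*q[:,1]/q[:,2]]
def mm(*a): return np.array(a,float)/1000
th=np.linspace(0,2*np.pi,60,endpoint=False)
def rect(a,b): return mm([a,b],[-a,b],[-a,-b],[a,-b])/2
L=lambda e=0: mm([-40-e,-40-e],[40+e,-40-e],[40+e,-4+e],[-4+e,-4+e],[-4+e,40+e],[-40-e,40+e])
POLY=dict(tile_square=rect(66,66),tile_round=.036*np.c_[np.cos(th),np.sin(th)],tile_oblong=rect(90,46),tile_corner=L(),
 tray=rect(205,220),cut_square=rect(70,70),cut_round=.038*np.c_[np.cos(th),np.sin(th)],cut_oblong=rect(50,94),cut_corner=L(2))
def fit(cam,mask,poly,z0,z1,init,yaws=(0,),up=4):
    """fit x,y,yaw of a prism silhouette to mask (bool); returns (x,y,yaw_deg), IoU"""
    ys,xs=np.nonzero(mask); a=np.array([xs.min(),ys.min()])-12; b=np.array([xs.max(),ys.max()])+13
    M=mask[max(a[1],0):b[1],max(a[0],0):b[0]].astype(np.float32); a=np.maximum(a,0)
    M=cv2.resize(M,None,fx=up,fy=up,interpolation=cv2.INTER_LINEAR)
    def ren(p):
        c,s_=np.cos(p[2]),np.sin(p[2]); q=poly@np.array([[c,s_],[-s_,c]])+p[:2]
        I=np.zeros(M.shape,np.uint8); N=len(q)
        T=[cam.pix(np.c_[q,np.full(N,z)]) for z in (z0,z1)]
        T=[np.round(((t-a+.5)*up-.5)*16).astype(np.int32) for t in T]
        for t in T: cv2.fillPoly(I,[t],1,shift=4)
        if z0!=z1:
            for i in range(N):
                j=(i+1)%N; cv2.fillConvexPoly(I,cv2.convexHull(np.array([T[0][i],T[0][j],T[1][j],T[1][i]])),1,shift=4)
        return I
    def cost(v):
        p=np.array([v[0]/100,v[1]/100,v[2]/5]); I=ren(p)
        return 1-np.minimum(I,M).sum()/np.maximum(I,M).sum()
    best=None
    for y in yaws:
        v0=np.array([init[0]*100,init[1]*100,np.radians(y)*5])
        r=minimize(cost,v0,method='Nelder-Mead',options=dict(initial_simplex=v0+np.vstack([np.zeros(3),np.diag([.6,.6,.8])]),xatol=.005,fatol=1e-4))
        if best is None or r.fun<best.fun: best=r
    v=best.x; return np.round([v[0]/100,v[1]/100,np.degrees(v[2]/5)],4), round(1-best.fun,3)
def red(im):
    h=cv2.cvtColor(im,cv2.COLOR_BGR2HSV)
    m=((h[...,0]<14)|(h[...,0]>174))&(h[...,1]>130)&(h[...,2]>130)
    return cv2.morphologyEx(m.astype(np.uint8),cv2.MORPH_CLOSE,np.ones((3,3)))
def comp(m,uv,r=25):
    n,l,st,ce=cv2.connectedComponentsWithStats(m.astype(np.uint8))
    k=[i for i in range(1,n) if st[i,4]>60 and np.hypot(*(ce[i]-uv))<r]
    k=min(k,key=lambda i:np.hypot(*(ce[i]-uv))); return l==k
E
python3 - <<'E'
from lib import *
cam=Cam('top','pics/top0.png'); m=red(cam.im)
for n,uv,ys in [('tile_square',(263,296),(-20,20,45)),('tile_round',(313,282),(0,)),('tile_oblong',(213,299),(90,70,110)),('tile_corner',(160,299),(0,10,-10))]:
    k=comp(m,uv); w=cam.world(uv,.015)[0]; print(n,k.sum(),fit(cam,k,POLY[n],0,.018,w[:2],ys))
h=cv2.cvtColor(cam.im,cv2.COLOR_BGR2HSV); print(h[210,386],h[264,400],h[227,443],h[240,445])
t=np.zeros(h.shape[:2],bool); t[195:300,370:480]=(h[195:300,370:480,2]>60)&(h[195:300,370:480,1]>50)
t=cv2.morphologyEx(t.astype(np.uint8),cv2.MORPH_CLOSE,np.ones((5,5))); k=comp(t,(424,245))
print(k.sum(),'tray',fit(cam,k,POLY['tray'],0,.016,cam.world((424,245),.016)[0][:2],(0,)))
for n,uv,z in [('cut_corner',(404,227),.016),('cut_round',(443,227),.016),('cut_square',(400,264),.016),('cut_oblong',(440,265),.016),
 ('bar l',(112,204),.171),('bar r',(250,197),.171),('hL base',(147,201),.17),('hLtip',(146,234),.18),('hR base',(216,199),.17),('hR tip',(216,231),.18),
 ('bB l',(283,190),.173),('bB r',(332,177),.173),('bA l',(289,222),.173),('bA r',(337,207),.173),('jar',(378,166),.075),('jar2',(418,164),.075),('bot',(237,157),.1),('cup',(500,311),.085)]:
    print(n,np.round(cam.world(uv,z)[0],3))
cv2.imwrite('pics/crop1.png',cv2.resize(cam.im[150:260,100:350],None,fx=3.2,fy=3.2,interpolation=cv2.INTER_CUBIC))
E
```

```text
tile_square 680 (array([ 0.4012,  0.1134, 48.8241]), np.float64(0.949))
tile_round 621 (array([ 0.4364, -0.0172,  7.4338]), np.float64(0.954))
tile_oblong 639 (array([ 0.3968,  0.2432, 94.4273]), np.float64(0.933))
tile_corner 699 (array([0.4053, 0.3896, 0.087 ]), np.float64(0.898))
[ 24  80 253] [ 12 147 134] [ 12 147 137] [ 12 146 141]
8041 tray (array([ 0.5247, -0.3066, -2.7546]), np.float64(0.846))
cut_corner [ 0.571 -0.259  0.016]
cut_round [ 0.568 -0.36   0.016]
cut_square [ 0.475 -0.244  0.016]
cut_oblong [ 0.47  -0.347  0.016]
bar l [0.625 0.436 0.171]
bar r [0.632 0.117 0.171]
hL base [0.63  0.356 0.17 ]
hLtip [0.552 0.353 0.18 ]
hR base [0.63  0.196 0.17 ]
hR tip [0.554 0.194 0.18 ]
bB l [0.645 0.041 0.173]
bB r [ 0.672 -0.072  0.173]
bA l [0.571 0.029 0.173]
bA r [ 0.602 -0.081  0.173]
jar [ 0.72  -0.19   0.075]
jar2 [ 0.722 -0.291  0.075]
bot [0.748 0.16  0.1  ]
cup [ 0.353 -0.467  0.085]
```

View pics/crop1.png

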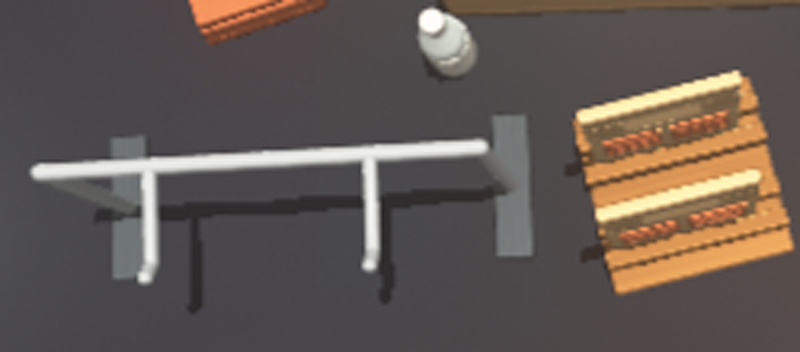

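```bash
cat > plan.py <<'E'
import sys; from lib import *
# args: x y z yaw -> shift/turn in move units from present pose (tool pointing down)
x,y,z,yaw=map(float,sys.argv[1:5]); o=env.get_obs(); T=rot(o['tool_rot'])
d=np.array([x,y,z])-o['tool_pos']; G=rot([180,0,yaw]); rv=R.from_matrix(T.T@G).as_rotvec()
print('t',o['time_s'],'pos',np.round(o['tool_pos'],4),np.round(o['tool_rot'],2),'w',round(o['grip_width'],4),'j7',round(o['qpos'][6],0))
print('shift',np.round(T.T@d/.2,4),'turn',np.round(rv/1.5,4),'rows',int(max(np.ceil(np.linalg.norm(d)/.05),np.ceil(np.degrees(np.linalg.norm(rv))/8.59)))+2)
E
python3 plan.py .42 .27 .25 180
```

```text
t 2.25 pos [0.1449 0.6337 0.2226] [180.     0.   167.12] w 0.087 j7 -3.0
shift [-1.7461 -1.4659 -0.1371] turn [ 0.      0.     -0.1499] rows 12
```

Call:
apply_moves([
  [-0.9,-0.75,-0.137,0,0,0,1],
  [-0.9,-0.75,-0.137,0,0,0,1],
  [-0.9,-0.75,-0.137,0,0,0,1],
  [-0.9,-0.75,-0.137,0,0,0,1],
  [-0.9,-0.75,-0.137,0,0,0,1],
])

```text
time_s: 2.75
tool_pos: [0.2895, 0.4444, 0.2508]
tool_rot: [180.0, 0.1, 166.9]
force: [0.5, 0.3, -0.5]
grip_width: 0.087
grasp_force: 0.0
```

Call:
apply_moves([
  [-0.846,-0.716,0,0,0,-0.15,1],
  [-0.846,-0.716,0,0,0,-0.15,1],
  [-0.846,-0.716,0,0,0,-0.15,1],
  [-0.846,-0.716,0,0,0,-0.15,1],
  [-0.846,-0.716,0,0,0,-0.15,1],
  [-0.846,-0.716,0,0,0,-0.15,1],
  [-0.846,-0.716,0,0,0,-0.15,1],
  [-0.846,-0.716,0,0,0,-0.15,1],
])

```text
time_s: 3.55
tool_pos: [0.4191, 0.2714, 0.25]
tool_rot: [180.0, -0.0, -179.9]
force: [0.0, -0.1, -0.5]
grip_width: 0.087
grasp_force: 0.0
```

```bash
cat > tiles.py <<'E'
import sys; from lib import *
# args: tag, then name x y yaw ...  : fit tiles in the wrist picture starting from estimates
tag=sys.argv[1]; cam=Cam('wrist'); cv2.imwrite(f'pics/{tag}.png',cam.im); m=red(cam.im)
o=env.get_obs(); print(o['time_s'],np.round(o['tool_pos'],4),np.round(o['tool_rot'],2))
a=sys.argv[2:]
for i in range(0,len(a),4):
    n=a[i]; x,y,yaw=map(float,a[i+1:i+4]); uv=cam.pix([x,y,.012])[0]
    try: k=comp(m,uv,80)
    except Exception: print(n,'none near',uv); continue
    w=cam.world(np.argwhere(k).mean(0)[::-1],.012)[0][:2]
    if n=='tile_corner': w+=.007
    print(n,k.sum(),uv.round(),fit(cam,k,POLY[n],0,.018,w,(yaw-15,yaw,yaw+15),up=2))
E
python3 tiles.py w1 tile_square .401 .113 48 tile_round .436 -.017 0 tile_oblong .397 .243 94 tile_corner .405 .39 0
```

```text
3.6 [0.419  0.2715 0.2499] [ 1.7998e+02 -1.0000e-02 -1.7982e+02]
tile_square 310 [180. 194.] (array([ 0.3534,  0.1575, 48.1638]), np.float64(0.101))
tile_round 513 [ 71. 224.] (array([ 4.31100e-01,  4.37000e-02, -5.73049e+01]), np.float64(0.195))
tile_oblong 1947 [295. 190.] (array([ 0.3941,  0.2794, 93.3518]), np.float64(0.725))
tile_corner 3635 [424. 197.] (array([ 0.4057,  0.386 , -0.804 ]), np.float64(0.926))
```

View pics/w1.png

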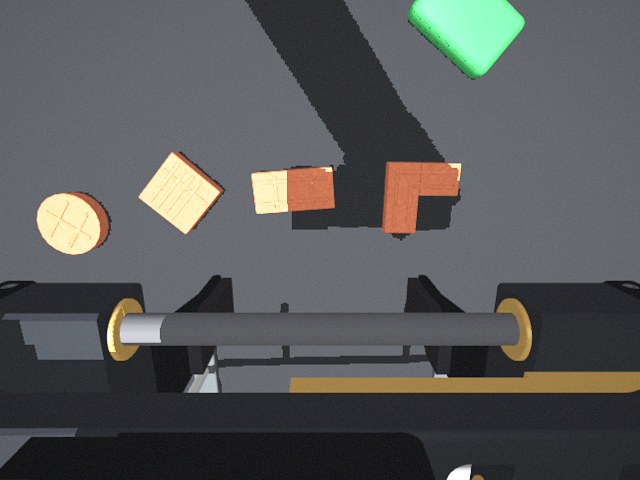

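```bash
sed -i "s/m=((h\[...,0\]<14).*/m=((h[...,0]<24)|(h[...,0]>174))\&(h[...,1]>70)\&(h[...,2]>70)/" lib.py
sed -i "s/cam=Cam('wrist'); cv2.imwrite.*/cam=Cam('wrist'); cv2.imwrite(f'pics\/{tag}.png',cam.im); m=red(cam.im); m[270:]=0/" tiles.py
python3 tiles.py w2 tile_square .401 .113 48 tile_round .436 -.017 0 tile_oblong .397 .243 94 tile_corner .405 .39 0
python3 plan.py .414 .368 .06 180
```

```text
3.65 [0.419  0.2714 0.2499] [ 1.7999e+02 -1.0000e-02 -1.7982e+02]
tile_square 1708 [180. 194.] (array([ 0.4009,  0.113 , 48.7779]), np.float64(0.428))
tile_round 1466 [ 71. 223.] (array([  0.4357,  -0.017 , -12.3263]), np.float64(0.397))
tile_oblong 2517 [295. 190.] (array([ 0.3967,  0.2414, 94.5283]), np.float64(0.707))
tile_corner 3830 [424. 198.] (array([ 0.4056,  0.3856, -0.6775]), np.float64(0.961))
t 3.65 pos [0.419  0.2714 0.2499] [ 1.7999e+02 -1.0000e-02 -1.7982e+02] w 0.0871 j7 54.0
shift [0.0236 0.483  0.9496] turn [ 0.0001 -0.0001  0.0021] rows 7
```

Call:
apply_moves([
  [0.0185,0.4605,0.5,0,0,0.01,0.6],
  [0.0185,0.4605,0.5,0,0,0.01,0.6],
  [0.0185,0.4605,0.95,0,0,0.01,0.6],
  [0.0185,0.4605,0.95,0,0,0.01,0.6],
  [0.0185,0.4605,0.95,0,0,0.01,0.6],
  [0.0185,0.4605,0.95,0,0,0.01,0.6],
  [0.0185,0.4605,0.95,0,0,0.01,0.6],
])

```text
time_s: 4.35
tool_pos: [0.4161, 0.3629, 0.0604]
tool_rot: [180.0, 0.0, 179.2]
force: [0.1, 0.5, 1.7]
grip_width: 0.0528
grasp_force: 0.0
```

```bash
python3 plan.py .4150 .3635 .0105 179.3
python3 - <<'E'
from lib import *
c=Cam('wrist'); cv2.imwrite('pics/w3.png',c.im)
E
```

```text
t 4.35 pos [0.4161 0.3629 0.0604] [1.7999e+02 1.0000e-02 1.7923e+02] w 0.0528 j7 48.0
shift [0.0056 0.003  0.2497] turn [ 0.0001  0.0002 -0.0008] rows 3
```

View pics/w3.png

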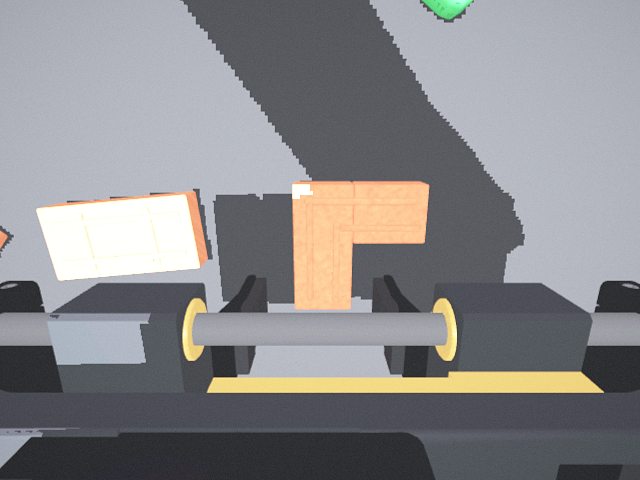

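Call:
apply_moves([
  [0.004,0.003,0.15,0,0,0,0.6],
  [0.004,0.003,0.25,0,0,0,0.6],
  [0.004,0.003,0.25,0,0,0,0.6],
  [0.004,0.003,0.25,0,0,0,0.0],
  [0.004,0.003,0.25,0,0,0,0.0],
  [0.004,0.003,0.25,0,0,0,0.0],
  [0.004,0.003,0.25,0,0,0,0.0],
  [0.004,0.003,0.25,0,0,0,0.0],
  [0.004,0.003,0.2,0,0,0,0.0],
  [0.004,0.003,0.0,0,0,0,0.0],
  [0.004,0.003,-0.65,0,0,0,0.0],
  [0.004,0.003,-0.65,0,0,0,0.0],
  [0.004,0.003,-0.65,0,0,0,0.0],
  [0.004,0.003,-0.65,0,0,0,0.0],
], grip_force=30)

```text
time_s: 5.8
tool_pos: [0.4177, 0.3645, 0.1959]
tool_rot: [179.6, 0.4, 179.1]
force: [0.0, 0.1, -0.6]
grip_width: 0.0352
grasp_force: 30.0
```

```bash
python3 - <<'E'
from lib import *
c=Cam('wrist'); cv2.imwrite('pics/w4.png',c.im)
E
python3 plan.py .50 -.27 .24 180
```

```text
t 5.85 pos [0.4164 0.3634 0.1926] [179.8    0.18 179.15] w 0.0353 j7 47.0
shift [-0.4657 -3.1597 -0.2464] turn [ 0.0023  0.0022 -0.0099] rows 15
```

View pics/w4.png

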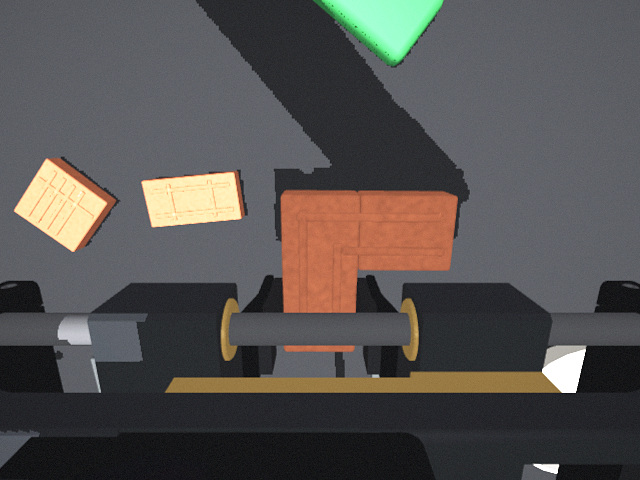

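Call:
apply_moves([
  [-0.316,-0.83,-0.3,0,0,-0.01,0],
  [-0.316,-0.83,-0.3,0,0,-0.01,0],
  [-0.316,-0.83,-0.3,0,0,-0.01,0],
  [-0.316,-0.83,-0.3,0,0,-0.01,0],
])

```text
time_s: 6.25
tool_pos: [0.4762, 0.1918, 0.2489]
tool_rot: [-179.9, -0.1, 179.9]
force: [-0.0, -0.5, -1.6]
grip_width: 0.0355
grasp_force: 30.0
```

Call:
apply_moves([
  [-0.316,-0.83,-0.3,0,0,0,0],
  [-0.316,-0.83,-0.3,0,0,0,0],
  [-0.316,-0.83,-0.3,0,0,0,0],
  [-0.316,-0.83,-0.3,0,0,0,0],
])

```text
time_s: 6.65
tool_pos: [0.5391, 0.026, 0.3091]
tool_rot: [-179.9, -0.1, 179.8]
force: [0.7, 0.5, -1.8]
grip_width: 0.0359
grasp_force: 30.0
```

Call:
apply_moves([
  [-0.316,-0.83,0,0,0,0,0],
  [-0.316,-0.83,0,0,0,0,0],
  [-0.316,-0.83,0,0,0,0,0],
  [-0.316,-0.83,0,0,0,0,0],
])

```text
time_s: 7.05
tool_pos: [0.6016, -0.1413, 0.3075]
tool_rot: [-179.8, -0.2, 179.7]
force: [0.7, -0.2, -1.5]
grip_width: 0.0357
grasp_force: 30.0
```

Call:
apply_moves([
  [-0.316,-0.83,0,0,0,0,0],
  [-0.316,-0.83,0,0,0,0,0],
  [-0.316,-0.83,0,0,0,0,0],
  [-0.316,-0.83,0,0,0,0,0],
  [-0.316,-0.83,0,0,0,0,0],
  [-0.316,-0.83,0,0,0,0,0],
  [-0.316,-0.83,0,0,0,0,0],
])

```text
time_s: 7.75
tool_pos: [0.6659, -0.3003, 0.3087]
tool_rot: [179.9, -0.1, -179.9]
force: [-0.5, -0.4, -2.0]
grip_width: 0.0357
grasp_force: 30.0
```

```bash
python3 - <<'E'
from lib import *
import pickle
c=Cam('wrist'); cv2.imwrite('pics/tray.png',c.im); pickle.dump((c.c,c.f,c.p,c.R),open('tray.pkl','wb'))
o=env.get_obs(); print(o['time_s'],o['tool_pos'],o['tool_rot'],o['grip_width'])
E
```

```text
7.8 [ 0.66612749 -0.30006572  0.30940163] [ 1.79893662e+02 -3.08853571e-02 -1.79861473e+02] 0.03528760109841653
```

View pics/tray.png

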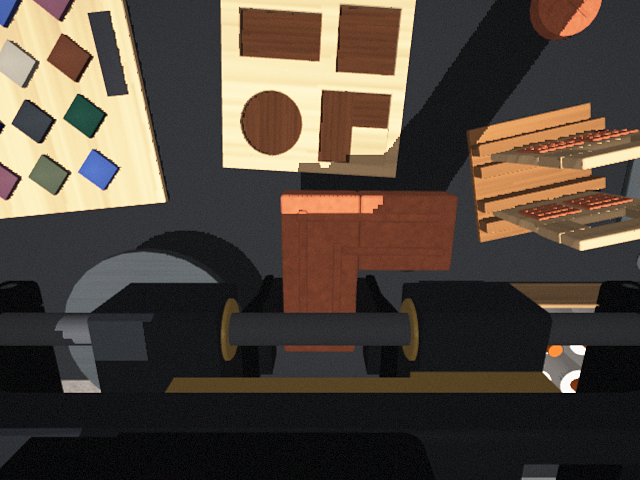

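```bash
cat > cuts.py <<'E'
from lib import *; import pickle
cam=Cam.__new__(Cam); cam.c,cam.f,cam.p,cam.R=pickle.load(open('tray.pkl','rb')); cam.im=cv2.imread('pics/tray.png')
h=cv2.cvtColor(cam.im,cv2.COLOR_BGR2HSV); print(h[35,281],h[123,271],h[140,335],h[160,345],h[170,380],h[100,310])
m=((h[...,0]<19)&(h[...,1]>110)&(h[...,2]>40)&(h[...,2]<190)); m[180:]=0
m=cv2.morphologyEx(m.astype(np.uint8),cv2.MORPH_OPEN,np.ones((3,3)))
for n,uv in [('cut_oblong',(281,35)),('cut_square',(369,41)),('cut_round',(271,123)),('cut_corner',(350,127))]:
    k=comp(m,uv); w=cam.world(uv,.012)[0][:2]
    for z in (.016,.007): print(n,k.sum(),z,fit(cam,k,POLY[n],z,z,w,(-3,),up=3))
h2=cam.im.copy(); h2[m>0]=(255,0,0); cv2.imwrite('pics/cm.png',h2[0:190,200:440])
E
python3 cuts.py
```

```text
[ 11 151 105] [ 11 159 111] [ 12 152 106] [ 10 152 109] [ 15 103 141] [ 24  50 254]
cut_oblong 3710 0.016 (array([ 0.4724, -0.3456, -2.933 ]), np.float64(0.929))
cut_oblong 3710 0.007 (array([ 0.47  , -0.3462, -3.2761]), np.float64(0.959))
cut_square 3853 0.016 (array([ 0.4786, -0.2452, -3.1509]), np.float64(0.938))
cut_square 3853 0.007 (array([ 0.4762, -0.2441, -3.4145]), np.float64(0.966))
cut_round 3006 0.016 (array([ 0.569 , -0.3592, -3.1594]), np.float64(0.939))
cut_round 3006 0.007 (array([ 0.568 , -0.3602, -2.9416]), np.float64(0.967))
cut_corner 3437 0.016 (array([ 0.5743, -0.2588, -2.9515]), np.float64(0.942))
cut_corner 3437 0.007 (array([ 0.5735, -0.2582, -3.484 ]), np.float64(0.959))
```

```bash
python3 - <<'E'
s=open('lib.py').read()
s=s.replace("for t in T: cv2.fillPoly(I,[t],1,shift=4)\n        if z0","""if z0>z1:
            J=I.copy(); cv2.fillPoly(I,[T[0]],1,shift=4); cv2.fillPoly(J,[T[1]],1,shift=4); return I&J
        for t in T: cv2.fillPoly(I,[t],1,shift=4)
        if z0""")
open('lib.py','w').write(s)
c=open('cuts.py').read().replace("for z in (.016,.007): print(n,k.sum(),z,fit(cam,k,POLY[n],z,z,","print(n,fit(cam,k,POLY[n],.016,.007,")
open('cuts.py','w').write(c)
E
python3 cuts.py
python3 - <<'E'
from lib import *; import pickle
# held tile seen in the same view: fit at its height, in world -> tool frame
cam=Cam.__new__(Cam); cam.c,cam.f,cam.p,cam.R=pickle.load(open('tray.pkl','rb')); cam.im=cv2.imread('pics/tray.png')
m=red(cam.im); m[:185]=0; m[270:]=0; m[:,:275]=0; m[:,460:]=0
o=env.get_obs(); z=o['tool_pos'][2]+.0075
k=comp(m,(380,230),40); ys,xs=np.nonzero(k)
print('edges world at top face: right col',cam.world((457,196),z),'top row',cam.world((370,192),z),'left',cam.world((282,230),z),'inner',cam.world((359,268),z),cam.world((450,270),z), 'xs',xs.min(),xs.max(),ys.min())
print(o['tool_pos'])
E
```

```text
[ 11 151 105] [ 11 159 111] [ 12 152 106] [ 10 152 109] [ 15 103 141] [ 24  50 254]
cut_oblong (array([ 0.471 , -0.3462, -3.4361]), np.float64(0.975))
cut_square (array([ 0.4768, -0.2444, -3.3542]), np.float64(0.975))
cut_round (array([ 0.568 , -0.3602, -3.    ]), np.float64(0.97))
cut_corner (array([ 0.5739, -0.2581, -3.4896]), np.float64(0.96))
edges world at top face: right col [[ 0.61494602 -0.24148488  0.31690163]] top row [[ 0.61322294 -0.27948313  0.31690163]] left [[ 0.63019108 -0.31813234  0.31690163]] inner [[ 0.64818663 -0.28317326  0.31690163]] [[ 0.64917748 -0.2411085   0.31690163]] xs 280 457 190
[ 0.66612749 -0.30006572  0.30940163]
```

```bash
python3 plan.py .5826 -.2807 .110 176.6
```

```text
t 7.8 pos [ 0.6661 -0.3001  0.3094] [ 1.7989e+02 -3.0000e-02 -1.7986e+02] w 0.0353 j7 123.0
shift [0.4169 0.096  0.9974] turn [ 0.0012 -0.0004  0.0412] rows 7
```

Call:
apply_moves([
  [0.417,0.096,0.4,0,0,0.041,0],
  [0.417,0.096,0.8,0,0,0.041,0],
  [0.417,0.096,0.997,0,0,0.041,0],
  [0.417,0.096,0.997,0,0,0.041,0],
  [0.417,0.096,0.997,0,0,0.041,0],
  [0.417,0.096,0.997,0,0,0.041,0],
  [0.417,0.096,0.997,0,0,0.041,0],
  [0.417,0.096,0.997,0,0,0.041,0],
])

```text
time_s: 8.6
tool_pos: [0.5847, -0.2832, 0.1133]
tool_rot: [-179.9, 0.3, 176.6]
force: [0.3, -1.1, -1.3]
grip_width: 0.0354
grasp_force: 30.0
```

```bash
python3 plan.py .5826 -.2807 .03 176.6
python3 - <<'E'
from lib import *
c=Cam('wrist'); cv2.imwrite('pics/w5.png',c.im)
E
```

```text
t 8.6 pos [ 0.5847 -0.2832  0.1133] [-179.93    0.26  176.56] w 0.0354 j7 123.0
shift [0.0131 0.0125 0.4163] turn [-0.0008  0.003  -0.0005] rows 4
```

View pics/w5.png

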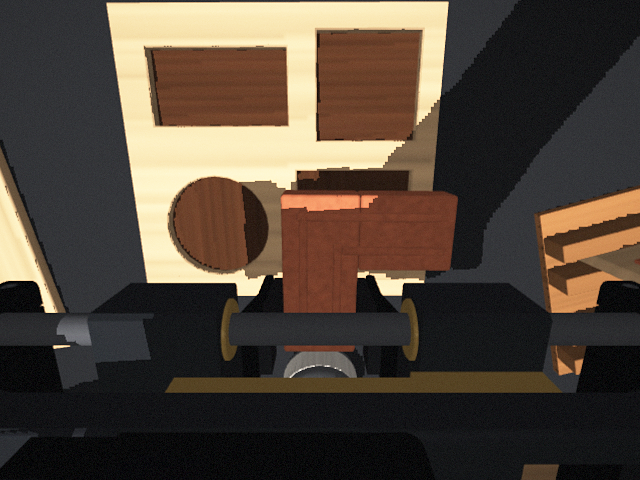

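Call:
apply_moves([
  [0.013,0.0125,0.2,0,0,0,0],
  [0.013,0.0125,0.36,0,0,0,0],
  [0.013,0.0125,0.36,0,0,0,0],
  [0.013,0.0125,0.36,0,0,0,0],
  [0.013,0.0125,0.36,0,0,0,0],
])

```text
time_s: 9.15
tool_pos: [0.582, -0.2816, 0.0413]
tool_rot: [-179.9, 0.2, 176.5]
force: [0.4, -0.3, -1.9]
grip_width: 0.0357
grasp_force: 30.0
```

```bash
python3 plan.py .5826 -.2807 .0185 176.6
python3 - <<'E'
from lib import *
c=Cam('wrist'); cv2.imwrite('pics/w6.png',cv2.resize(c.im[130:290,250:490],None,fx=3,fy=3))
E
```

```text
t 9.15 pos [ 0.582  -0.2816  0.0413] [-179.91    0.24  176.48] w 0.0357 j7 125.0
shift [-0.0025  0.0048  0.1141] turn [-0.0011  0.0028 -0.0014] rows 3
```

View pics/w6.png

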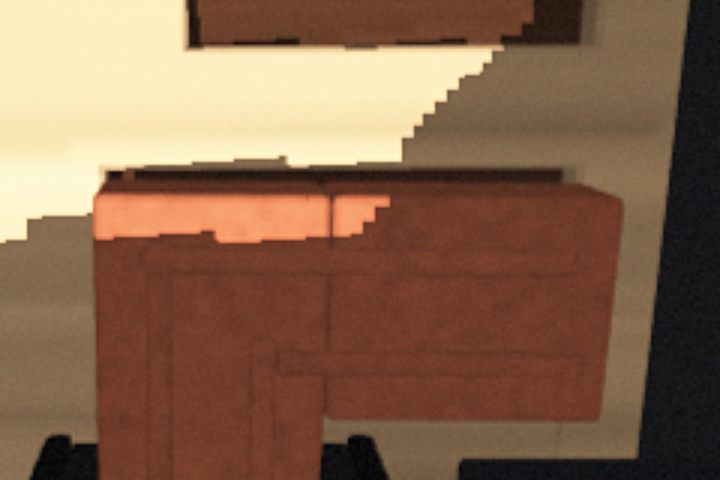

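Call:
apply_moves([
  [-0.003,0.005,0.08,0,0,0,0],
  [-0.003,0.005,0.1,0,0,0,0],
  [-0.003,0.005,0.114,0,0,0,0],
  [-0.003,0.005,0.114,0,0,0,0],
  [-0.003,0.005,0.114,0,0,0,0],
])

```text
time_s: 9.7
tool_pos: [0.5824, -0.2792, 0.0188]
tool_rot: [179.9, 0.2, 176.5]
force: [-3.3, 3.6, 15.6]
grip_width: 0.0357
grasp_force: 30.0
```

Call:
apply_moves([
  [0,0,0,0,0,0,0.5],
  [0,0,0,0,0,0,0.5],
  [0,0,-0.2,0,0,0,0.5],
  [0,0,-0.5,0,0,0,0.5],
  [0,0,-0.5,0,0,0,0.5],
  [0,0,-0.5,0,0,0,0.5],
  [0,0,-0.5,0,0,0,0.5],
])

```text
time_s: 10.4
tool_pos: [0.58, -0.2787, 0.1142]
tool_rot: [179.9, -0.1, 176.5]
force: [-0.9, -0.6, 0.4]
grip_width: 0.0434
grasp_force: 0.0
```

```bash
cat > chk.py <<'E'
import sys; from lib import *
# args: name x y yaw : fit a seated tile in the wrist picture (red mask incl. only unmistakable tile colour)
c=Cam('wrist'); cv2.imwrite(f'pics/{sys.argv[1]}.png',c.im); n=sys.argv[2]; x,y,yaw=map(float,sys.argv[3:6])
h=cv2.cvtColor(c.im,cv2.COLOR_BGR2HSV); uv=c.pix([x,y,.02])[0]; print('uv',uv,[c.pix([x+dx,y+dy,.025])[0].astype(int) for dx,dy in((.03,0),(-.03,-.02))])
for p in [uv]+[c.pix([x-.02,y-.02,.025])[0]]: print(h[int(p[1]),int(p[0])])
E
python3 chk.py w7 tile_corner .5739 -.2581 -3.4
```

```text
uv [347.34317239 234.57238272] [array([349, 274]), array([318, 197])]
[ 16 103 138]
[  8 166 115]
```

View pics/w7.png

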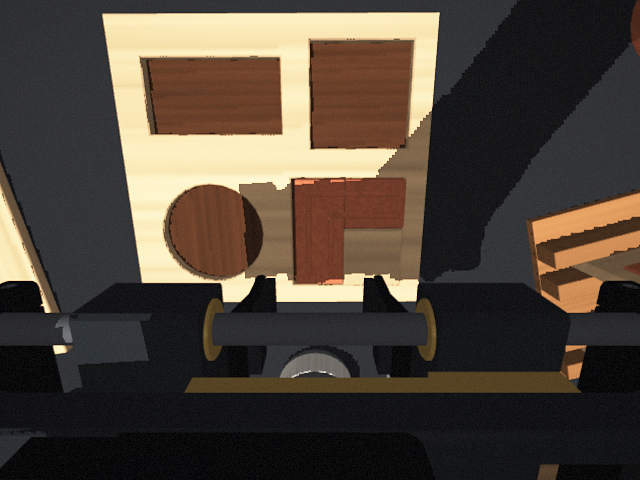

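Call:
apply_moves([
  [0.1,0,0,0,0,0,0],
  [0.1,0,0.2,0,0,0,0],
  [0.1,0,0.35,0,0,0,0],
  [0.1,0,0.41,0,0,0,0],
  [0.1,0,0.43,0,0,0,0],
  [0.1,0,0.44,0,0,0,0],
  [0.1,0,0.447,0,0,0,0],
  [0.1,0,0.447,0,0,0,0],
])

```text
time_s: 11.25
tool_pos: [0.5616, -0.2786, 0.0274]
tool_rot: [-180.0, 0.1, 176.5]
force: [0.5, -0.7, 0.3]
grip_width: 0.0008
grasp_force: 0.0
```

Call:
apply_moves([
  [0,0,0.008,0,0,0,0],
  [0,0,0.015,0,0,0,0],
  [0,0,0.015,0,0,0,0],
  [0,0,0.015,0,0,0,0],
])

```text
time_s: 11.65
tool_pos: [0.5616, -0.2785, 0.0255]
tool_rot: [180.0, 0.1, 176.5]
force: [-3.2, 1.6, 8.2]
grip_width: 0.0003
grasp_force: 4.6
```

```bash
python3 plan.py .431 .087 .2 138.8
```

```text
t 11.65 pos [ 0.5616 -0.2785  0.0255] [1.7998e+02 1.2000e-01 1.7649e+02] w 0.0003 j7 126.0
shift [ 0.7619  1.7842 -0.8735] turn [0.0007 0.0012 0.4385] rows 11
```

Call:
apply_moves([
  [0,0,-0.4,0,0,0,1],
  [0,0,-0.7,0,0,0,1],
  [0.38,0.9,-0.87,0,0,0,1],
  [0.38,0.9,-0.87,0,0,0,1],
  [0.38,0.9,-0.87,0,0,0,1],
  [0.38,0.9,-0.87,0,0,0,1],
  [0.38,0.9,-0.87,0,0,0,1],
])

```text
time_s: 12.35
tool_pos: [0.4962, -0.0879, 0.1997]
tool_rot: [179.7, 0.2, 176.9]
force: [-0.3, -0.3, 0.2]
grip_width: 0.0484
grasp_force: 0.0
```

Call:
apply_moves([
  [0.38,0.884,0,0,0,0.4385,1],
  [0.38,0.884,0,0,0,0.4385,1],
  [0.38,0.884,0,0,0,0.4385,1],
  [0.38,0.884,0,0,0,0.4385,1],
  [0.38,0.884,0,0,0,0.4385,1],
  [0.38,0.884,0,0,0,0.4385,1],
  [0.38,0.884,0,0,0,0.4385,1],
])

```text
time_s: 13.05
tool_pos: [0.4313, 0.0868, 0.1975]
tool_rot: [180.0, 0.0, 138.9]
force: [-0.5, -0.7, -0.7]
grip_width: 0.0868
grasp_force: 0.0
```

```bash
cat > tiles.py <<'E'
import sys; from lib import *
# args: tag, then name x y yaw ...  : fit tiles in the wrist picture starting from estimates
tag=sys.argv[1]; cam=Cam('wrist'); cv2.imwrite(f'pics/{tag}.png',cam.im)
lab=cv2.cvtColor(cam.im,cv2.COLOR_BGR2LAB).astype(int); m=((lab[...,1]+lab[...,2]-256)>18).astype(np.uint8)
m=cv2.morphologyEx(m,cv2.MORPH_CLOSE,np.ones((5,5))); m[278:]=0
o=env.get_obs(); print(o['time_s'],np.round(o['tool_pos'],4),np.round(o['tool_rot'],2))
a=sys.argv[2:]
for i in range(0,len(a),4):
    n=a[i]; x,y,yaw=map(float,a[i+1:i+4]); uv=cam.pix([x,y,.012])[0]
    try: k=comp(m,uv,110)
    except Exception: print(n,'none near',uv); continue
    w=cam.world(np.argwhere(k).mean(0)[::-1],.012)[0][:2]
    if n=='tile_corner': w+=.007
    ys,xs=np.nonzero(k); print(n,k.sum(),uv.round(),(xs.min(),ys.min(),xs.max(),ys.max()),fit(cam,k,POLY[n],0,.018,w,(yaw-15,yaw,yaw+15),up=2))
E
python3 tiles.py w8 tile_square .401 .113 48.8 tile_oblong .397 .243 94 tile_round .436 -.017 0
```

```text
13.1 [0.4315 0.086  0.1975] [1.7999e+02 4.0000e-02 1.3881e+02]
tile_square 4811 [320. 178.] (np.int64(284), np.int64(143), np.int64(354), np.int64(213)) (array([ 0.401 ,  0.1125, 48.9463]), np.float64(0.975))
tile_oblong 2368 [425.  79.] (np.int64(369), np.int64(20), np.int64(479), np.int64(136)) (array([ 0.4022,  0.1859, 96.5858]), np.float64(0.549))
tile_round 350 [249. 285.] (np.int64(218), np.int64(250), np.int64(282), np.int64(277)) (array([ 0.3952,  0.0321, 13.3302]), np.float64(0.149))
```

```bash
python3 plan.py .401 .1125 .0105 138.95
```

```text
t 13.1 pos [0.4315 0.086  0.1975] [1.7999e+02 4.0000e-02 1.3881e+02] w 0.0864 j7 31.0
shift [ 2.026e-01 -9.000e-04  9.348e-01] turn [ 0.0001  0.0004 -0.0017] rows 6
```

Call:
apply_moves([
  [0.203,-0.001,0.2,0,0,-0.002,1],
  [0.203,-0.001,0.4,0,0,-0.002,1],
  [0.203,-0.001,0.6,0,0,-0.002,1],
  [0.203,-0.001,0.75,0,0,-0.002,1],
  [0.203,-0.001,0.85,0,0,-0.002,1],
  [0.203,-0.001,0.92,0,0,-0.002,1],
  [0.203,-0.001,0.935,0,0,-0.002,1],
  [0.203,-0.001,0.935,0,0,-0.002,1],
  [0.203,-0.001,0.935,0,0,-0.002,1],
])

```text
time_s: 14.0
tool_pos: [0.4013, 0.1135, 0.0111]
tool_rot: [179.9, 0.0, 138.9]
force: [0.7, 0.3, 0.0]
grip_width: 0.0868
grasp_force: 0.0
```

Reached. Close and lift.

Call:
apply_moves([
  [0,0,0,0,0,0,0],
  [0,0,0,0,0,0,0],
  [0,0,0,0,0,0,0],
  [0,0,0,0,0,0,0],
  [0,0,-0.05,0,0,0,0],
  [0,0,-0.3,0,0,0,0],
  [0,0,-0.55,0,0,0,0],
  [0,0,-0.8,0,0,0,0],
  [0,0,-0.95,0,0,0,0],
  [0,0,-0.95,0,0,0,0],
], grip_force=30)

```text
time_s: 15.0
tool_pos: [0.4029, 0.1149, 0.2056]
tool_rot: [179.5, 0.2, 139.0]
force: [1.0, -0.3, -1.5]
grip_width: 0.0655
grasp_force: 30.0
```

```bash
python3 plan.py .4768 -.2444 .12 176.6
```

```text
t 15.0 pos [0.4029 0.1149 0.2056] [179.47   0.19 138.96] w 0.0655 j7 26.0
shift [-1.4565 -1.1165  0.4227] turn [ 0.0052  0.0042 -0.4379] rows 10
```

Call:
apply_moves([
  [-0.73,-0.56,0,0,0,0,0],
  [-0.73,-0.56,0,0,0,0,0],
  [-0.73,-0.56,0,0,0,0,0],
  [-0.73,-0.56,0,0,0,0,0],
])

```text
time_s: 15.4
tool_pos: [0.4359, -0.0702, 0.1996]
tool_rot: [-179.9, -0.0, 138.8]
force: [1.0, -0.3, -1.6]
grip_width: 0.0654
grasp_force: 30.0
```

Call:
apply_moves([
  [-0.726,-0.556,0,0,0,-0.438,0],
  [-0.726,-0.556,0,0,0,-0.438,0],
  [-0.726,-0.556,0.2,0,0,-0.438,0],
  [-0.726,-0.556,0.42,0,0,-0.438,0],
  [-0.726,-0.556,0.42,0,0,-0.438,0],
  [-0.726,-0.556,0.42,0,0,-0.438,0],
  [-0.726,-0.556,0.42,0,0,-0.438,0],
  [-0.726,-0.556,0.42,0,0,-0.438,0],
])

```text
time_s: 16.2
tool_pos: [0.4723, -0.2453, 0.1156]
tool_rot: [180.0, -0.2, 176.5]
force: [-0.4, 1.0, -1.0]
grip_width: 0.0654
grasp_force: 30.0
```

```bash
python3 plan.py .4768 -.2444 .045 176.6; python3 - <<'E'
from lib import *
c=Cam('wrist'); cv2.imwrite('pics/w9.png',c.im)
E
```

```text
t 16.2 pos [ 0.4723 -0.2453  0.1156] [ 1.7997e+02 -1.5000e-01  1.7646e+02] w 0.0654 j7 120.0
shift [-0.023   0.0055  0.3527] turn [ 0.0003 -0.0018 -0.0017] rows 4
```

Call:
apply_moves([
  [-0.023,0.0055,0.15,0,0,0,0],
  [-0.023,0.0055,0.3,0,0,0,0],
  [-0.023,0.0055,0.35,0,0,0,0],
  [-0.023,0.0055,0.35,0,0,0,0],
  [-0.023,0.0055,0.35,0,0,0,0],
  [-0.023,0.0055,0.35,0,0,0,0],
])

```text
time_s: 16.85
tool_pos: [0.4794, -0.2451, 0.0481]
tool_rot: [-180.0, 0.2, 176.6]
force: [0.3, -0.6, -2.2]
grip_width: 0.0655
grasp_force: 30.0
```

```bash
python3 plan.py .4768 -.2444 .0185 176.6
```

```text
t 16.85 pos [ 0.4794 -0.2451  0.0481] [-179.99    0.18  176.63] w 0.0655 j7 125.0
shift [0.0136 0.0028 0.1479] turn [-0.0001  0.0021  0.0003] rows 3
```

Call:
apply_moves([
  [0,0,0,0,0,0,0],
  [0,0,0,0,0,0,0],
  [0,0,0,0,0,0,0],
  [0,0,0,0,0,0,0],
])

```text
time_s: 17.25
tool_pos: [0.4782, -0.2448, 0.0465]
tool_rot: [180.0, 0.0, 176.6]
force: [-0.0, 0.3, -2.0]
grip_width: 0.0656
grasp_force: 30.0
```

Call:
apply_moves([
  [0,0,0,0,0,0,0],
  [0,0,0,0,0,0,0],
])

```text
time_s: 17.45
tool_pos: [0.478, -0.2448, 0.0463]
tool_rot: [180.0, -0.0, 176.6]
force: [0.8, -0.5, -1.9]
grip_width: 0.0654
grasp_force: 30.0
```

Call:
apply_moves([
  [0.006,0.002,0.04,0,0,0,0],
  [0.006,0.002,0.08,0,0,0,0],
  [0.006,0.002,0.11,0,0,0,0],
  [0.006,0.002,0.13,0,0,0,0],
  [0.006,0.002,0.139,0,0,0,0],
  [0.006,0.002,0.139,0,0,0,0],
  [0.006,0.002,0.139,0,0,0,0],
  [0.006,0.002,0.139,0,0,0,0],
])

```text
time_s: 18.25
tool_pos: [0.4771, -0.2444, 0.0188]
tool_rot: [-180.0, 0.0, 176.6]
force: [0.3, 0.5, -2.6]
grip_width: 0.0653
grasp_force: 30.0
```

Call:
apply_moves([
  [0,0,0,0,0,0,0.87],
  [0,0,0,0,0,0,0.87],
  [0,0,0,0,0,0,0.87],
  [0,0,-0.2,0,0,0,0.87],
  [0,0,-0.5,0,0,0,0.87],
  [0,0,-0.7,0,0,0,0.9],
  [0,0,-0.9,0,0,0,0.9],
  [0,0,-0.9,0,0,0,0.9],
])

```text
time_s: 19.05
tool_pos: [0.4802, -0.2463, 0.2045]
tool_rot: [-179.9, 0.6, 176.6]
force: [1.1, -1.4, -0.5]
grip_width: 0.0784
grasp_force: 0.0
```

```bash
python3 tiles.py w10 cut 0 0 0; python3 plan.py .43 .225 .2 179
```

```text
19.1 [ 0.4787 -0.2452  0.2015] [-180.      0.37  176.63]
cut none near [ 664.68447003 -552.21939153]
t 19.1 pos [ 0.4787 -0.2452  0.2015] [-180.      0.37  176.63] w 0.0784 j7 116.0
shift [0.3815 2.3325 0.0048] turn [-0.0001  0.0043 -0.0276] rows 12
```

View pics/w10.png

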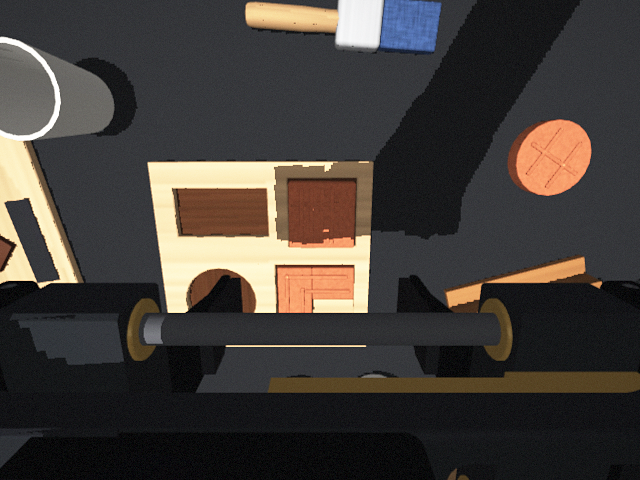

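Call:
apply_moves([
  [0.18,0.74,0,0,0,0,0.9],
  [0.18,0.74,0,0,0,0,0.9],
  [0.18,0.74,0,0,0,0,0.9],
  [0.18,0.74,0,0,0,0,0.9],
])

```text
time_s: 19.5
tool_pos: [0.4479, -0.0872, 0.1967]
tool_rot: [179.8, -0.2, 177.2]
force: [-0.3, -0.2, -0.1]
grip_width: 0.0783
grasp_force: 0.0
```

Call:
apply_moves([
  [0.18,0.74,0,0,0,0,0.9],
  [0.18,0.74,0,0,0,0,0.9],
  [0.18,0.74,0,0,0,0,0.9],
])

```text
time_s: 19.8
tool_pos: [0.4216, 0.0543, 0.1973]
tool_rot: [-180.0, -0.1, 176.6]
force: [0.9, 1.0, 0.0]
grip_width: 0.0787
grasp_force: 0.0
```

Call:
apply_moves([
  [0.167,0.733,0,0,0,0.955,0.8],
  [0.167,0.733,0,0,0,0.955,0.8],
  [0.167,0.733,0,0,0,0.955,0.8],
  [0.167,0.733,0,0,0,0.955,0.8],
  [0.167,0.733,0,0,0,0.955,0.8],
  [0.167,0.733,0,0,0,0.955,0.8],
  [0.167,0.733,0,0,0,0.955,0.8],
  [0.167,0.733,0,0,0,0.955,0.8],
  [0.167,0.733,0,0,0,0.955,0.8],
  [0.167,0.733,0,0,0,0.955,0.8],
  [0.167,0.733,0,0,0,0.955,0.8],
  [0.167,0.733,0,0,0,0.955,0.8],
  [0.167,0.733,0,0,0,0.955,0.8],
  [0.167,0.733,0,0,0,0.955,0.8],
])

```text
time_s: 21.2
tool_pos: [0.3981, 0.2013, 0.1983]
tool_rot: [-180.0, 0.0, 94.6]
force: [-0.2, -0.1, 0.3]
grip_width: 0.0695
grasp_force: 0.0
```

```bash
python3 tiles.py w11 tile_oblong .397 .243 94 ;python3 plan.py .397 .2425 .0105 94.5
```

```text
21.25 [0.3982 0.2014 0.1984] [-179.99    0.     94.6 ]
tile_oblong 3739 [321. 176.] (np.int64(297), np.int64(129), np.int64(346), np.int64(214)) (array([ 0.3953,  0.2589, 93.9558]), np.float64(0.826))
t 21.25 pos [0.3982 0.2014 0.1984] [-179.99    0.     94.6 ] w 0.0693 j7 -27.0
shift [0.2055 0.0108 0.9396] turn [-0.0001  0.      0.0011] rows 6
```

```bash
python3 - <<'E'
from lib import *
im=cv2.imread('pics/w11.png'); lab=cv2.cvtColor(im,cv2.COLOR_BGR2LAB).astype(int); s=lab[...,1]+lab[...,2]-256
print([(r,s[r,321],lab[r,321,0]) for r in range(110,245,5)]); print([(c,s[170,c],lab[170,c,0]) for c in range(285,360,5)])
c=Cam('wrist','pics/w11.png'); 
m=((s>18)|(lab[...,0]>150)).astype(np.uint8); m=cv2.morphologyEx(m,cv2.MORPH_CLOSE,np.ones((5,5))); m[250:]=0
k=comp(m,(321,176),60); ys,xs=np.nonzero(k); print(k.sum(),xs.min(),ys.min(),xs.max(),ys.max(),fit(c,k,POLY['tile_oblong'],0,.018,(.397,.2425),(94,),up=2))
E
```

```text
[(110, np.int64(-3), np.int64(101)), (115, np.int64(-2), np.int64(98)), (120, np.int64(-3), np.int64(101)), (125, np.int64(-4), np.int64(101)), (130, np.int64(55), np.int64(195)), (135, np.int64(42), np.int64(220)), (140, np.int64(46), np.int64(214)), (145, np.int64(38), np.int64(223)), (150, np.int64(42), np.int64(219)), (155, np.int64(47), np.int64(213)), (160, np.int64(50), np.int64(207)), (165, np.int64(44), np.int64(216)), (170, np.int64(43), np.int64(218)), (175, np.int64(43), np.int64(218)), (180, np.int64(44), np.int64(217)), (185, np.int64(44), np.int64(216)), (190, np.int64(42), np.int64(220)), (195, np.int64(45), np.int64(216)), (200, np.int64(45), np.int64(216)), (205, np.int64(48), np.int64(214)), (210, np.int64(1), np.int64(255)), (215, np.int64(1), np.int64(255)), (220, np.int64(1), np.int64(255)), (225, np.int64(-7), np.int64(192)), (230, np.int64(-4), np.int64(194)), (235, np.int64(-5), np.int64(195)), (240, np.int64(-5), np.int64(195))]
[(285, np.int64(-3), np.int64(107)), (290, np.int64(-3), np.int64(104)), (295, np.int64(-4), np.int64(105)), (300, np.int64(43), np.int64(218)), (305, np.int64(43), np.int64(218)), (310, np.int64(43), np.int64(219)), (315, np.int64(42), np.int64(220)), (320, np.int64(39), np.int64(221)), (325, np.int64(44), np.int64(218)), (330, np.int64(41), np.int64(219)), (335, np.int64(43), np.int64(218)), (340, np.int64(42), np.int64(219)), (345, np.int64(41), np.int64(212)), (350, np.int64(-3), np.int64(93)), (355, np.int64(-2), np.int64(105))]Traceback (most recent call last):
  File "<stdin>", line 6, in <module>
  File "lib.py", line 59, in comp
    k=min(k,key=lambda i:np.hypot(*(ce[i]-uv))); return l==k
ValueError: min() iterable argument is empty
```

Call:
apply_moves([
  [0.206,0.008,0.2,0,0,0.001,0.8],
  [0.206,0.008,0.4,0,0,0.001,0.8],
  [0.206,0.008,0.6,0,0,0.001,0.8],
  [0.206,0.008,0.75,0,0,0.001,0.8],
  [0.206,0.008,0.85,0,0,0.001,0.8],
  [0.206,0.008,0.92,0,0,0.001,0.8],
  [0.206,0.008,0.94,0,0,0.001,0.8],
  [0.206,0.008,0.94,0,0,0.001,0.8],
  [0.206,0.008,0.94,0,0,0.001,0.8],
])

```text
time_s: 22.15
tool_pos: [0.3972, 0.2431, 0.0114]
tool_rot: [179.9, -0.1, 94.5]
force: [-0.1, -0.3, -0.0]
grip_width: 0.0698
grasp_force: 0.0
```

Call:
apply_moves([
  [0,0,0,0,0,0,0],
  [0,0,0,0,0,0,0],
  [0,0,0,0,0,0,0],
  [0,0,0,0,0,0,0],
  [0,0,0,0,0,0,0],
  [0,0,-0.05,0,0,0,0],
  [0,0,-0.3,0,0,0,0],
  [0,0,-0.55,0,0,0,0],
  [0,0,-0.8,0,0,0,0],
  [0,0,-0.95,0,0,0,0],
  [0,0,-0.95,0,0,0,0],
], grip_force=30)

```text
time_s: 23.25
tool_pos: [0.399, 0.2443, 0.2062]
tool_rot: [179.5, -0.3, 94.4]
force: [0.6, 0.4, -0.4]
grip_width: 0.0459
grasp_force: 30.0
```

```bash
python3 plan.py .471 -.3462 .12 86.6
```

```text
t 23.25 pos [0.399  0.2443 0.2062] [179.53  -0.34  94.45] w 0.0459 j7 -31.0
shift [-2.9741  0.1264  0.4144] turn [ 0.0052 -0.0043  0.0913] rows 15
```

Call:
apply_moves([
  [-0.991,-0.05,0,0,0,0,0],
  [-0.991,-0.05,0,0,0,0,0],
  [-0.991,-0.05,0,0,0,0,0],
  [-0.991,-0.05,0,0,0,0,0],
])

```text
time_s: 23.65
tool_pos: [0.4008, 0.042, 0.1995]
tool_rot: [-179.9, 0.0, 94.5]
force: [1.6, -0.1, -0.5]
grip_width: 0.0452
grasp_force: 30.0
```

Call:
apply_moves([
  [-0.991,0.05,0,0,0,0,0],
  [-0.991,0.05,0,0,0,0,0],
  [-0.991,0.05,0,0,0,0,0],
  [-0.991,0.05,0,0,0,0,0],
])

```text
time_s: 24.05
tool_pos: [0.4262, -0.1546, 0.1997]
tool_rot: [-180.0, -0.0, 94.4]
force: [0.8, 0.4, -0.8]
grip_width: 0.0456
grasp_force: 30.0
```

```bash
python3 plan.py .471 -.3462 .06 86.6
```

```text
t 24.05 pos [ 0.4262 -0.1546  0.1997] [-1.7995e+02 -5.0000e-02  9.4440e+01] w 0.0456 j7 16.0
shift [-0.9732  0.1497  0.6977] turn [-0.0006 -0.0005  0.0912] rows 7
```

Call:
apply_moves([
  [-0.973,0.15,0,0,0,0.091,0],
  [-0.973,0.15,0,0,0,0.091,0],
  [-0.973,0.15,0,0,0,0.091,0],
  [-0.973,0.15,0.1,0,0,0.091,0],
  [-0.973,0.15,0.3,0,0,0.091,0],
  [-0.973,0.15,0.5,0,0,0.091,0],
  [-0.973,0.15,0.698,0,0,0.091,0],
  [-0.973,0.15,0.698,0,0,0.091,0],
  [-0.973,0.15,0.698,0,0,0.091,0],
  [-0.973,0.15,0.698,0,0,0.091,0],
  [-0.973,0.15,0.698,0,0,0.091,0],
  [-0.973,0.15,0.698,0,0,0.091,0],
  [-0.973,0.15,0.698,0,0,0.091,0],
])

```text
time_s: 25.35
tool_pos: [0.473, -0.3444, 0.062]
tool_rot: [179.9, 0.0, 86.6]
force: [0.7, 0.5, -1.5]
grip_width: 0.0456
grasp_force: 30.0
```

```bash
python3 plan.py .471 -.3462 .0188 86.6
```

```text
t 25.35 pos [ 0.473  -0.3444  0.062 ] [1.7989e+02 1.0000e-02 8.6650e+01] w 0.0456 j7 48.0
shift [-0.0095 -0.01    0.2161] turn [0.0013 0.0001 0.0006] rows 3
```

Call:
apply_moves([
  [-0.007,-0.008,0.08,0,0,0,0],
  [-0.007,-0.008,0.14,0,0,0,0],
  [-0.007,-0.008,0.16,0,0,0,0],
  [-0.007,-0.008,0.16,0,0,0,0],
  [-0.007,-0.008,0.16,0,0,0,0],
  [-0.007,-0.008,0.16,0,0,0,0],
  [-0.007,-0.008,0.16,0,0,0,0],
  [-0.007,-0.008,0.16,0,0,0,0],
])

```text
time_s: 26.15
tool_pos: [0.4709, -0.3457, 0.0293]
tool_rot: [180.0, 0.0, 86.6]
force: [0.0, -0.7, -1.5]
grip_width: 0.0455
grasp_force: 30.0
```

```bash
python3 plan.py .471 -.3462 .0188 86.6
```

```text
t 26.15 pos [ 0.4709 -0.3457  0.0293] [1.7996e+02 1.0000e-02 8.6640e+01] w 0.0455 j7 50.0
shift [-0.0026  0.0004  0.0525] turn [0.0005 0.0001 0.0005] rows 3
```

Call:
apply_moves([
  [-0.0025,0,0.02,0,0,0,0],
  [-0.0025,0,0.04,0,0,0,0],
  [-0.0025,0,0.053,0,0,0,0],
  [-0.0025,0,0.053,0,0,0,0],
  [-0.0025,0,0.053,0,0,0,0],
])

```text
time_s: 26.65
tool_pos: [0.4705, -0.346, 0.0181]
tool_rot: [-180.0, -0.0, 86.6]
force: [-0.1, -0.3, -1.7]
grip_width: 0.0456
grasp_force: 30.0
```

Call:
apply_moves([
  [0,0,0,0,0,0,0.65],
  [0,0,0,0,0,0,0.65],
  [0,0,0,0,0,0,0.65],
  [0,0,-0.15,0,0,0,0.65],
  [0,0,-0.4,0,0,0,0.65],
  [0,0,-0.65,0,0,0,0.9],
  [0,0,-0.9,0,0,0,1],
  [0.75,-0.16,-0.9,0,0,0,1],
  [0.75,-0.16,-0.9,0,0,0,1],
  [0.75,-0.16,-0.9,0,0,0,1],
  [0.75,-0.16,-0.9,0,0,0,1],
])

```text
time_s: 27.75
tool_pos: [0.4477, -0.1871, 0.1983]
tool_rot: [179.9, -0.4, 87.2]
force: [0.3, -0.4, 0.8]
grip_width: 0.0863
grasp_force: 0.0
```

Call:
apply_moves([
  [0.76,-0.158,0,0,0,0.484,1],
  [0.76,-0.158,0,0,0,0.484,1],
  [0.76,-0.158,0,0,0,0.484,1],
  [0.76,-0.158,0,0,0,0.484,1],
  [0.76,-0.158,0,0,0,0.484,1],
  [0.76,-0.158,0,0,0,0.484,1],
  [0.76,-0.158,0,0,0,0.484,1],
  [0.76,-0.158,0,0,0,0.484,1],
  [0.76,-0.158,0,0,0,0.484,1],
])

```text
time_s: 28.65
tool_pos: [0.425, -0.0414, 0.1983]
tool_rot: [-180.0, -0.0, 45.1]
force: [0.1, -0.7, -0.5]
grip_width: 0.0869
grasp_force: 0.0
```

```bash
python3 tiles.py w12 tile_round .436 -.017 0 ;python3 plan.py .4357 -.017 .0105 45; python3 - <<'E'
from lib import *
# look again at the tray and tiles from above
cam=Cam('top'); cv2.imwrite('pics/top1.png',cam.im)
E
```

```text
28.7 [ 0.425  -0.0413  0.1984] [-1.7999e+02 -1.0000e-02  4.5050e+01]
tile_round 4276 [309. 194.] (np.int64(274), np.int64(157), np.int64(346), np.int64(230)) (array([ 0.4367, -0.0181,  4.2796]), np.float64(0.972))
t 28.7 pos [ 0.425  -0.0413  0.1984] [-1.7999e+02 -1.0000e-02  4.5050e+01] w 0.0868 j7 -50.0
shift [ 0.1238 -0.0477  0.9393] turn [-0.0001 -0.0001  0.0006] rows 6
```

Call:
apply_moves([
  [0.123,-0.041,0.2,0,0,0,1],
  [0.123,-0.041,0.4,0,0,0,1],
  [0.123,-0.041,0.6,0,0,0,1],
  [0.123,-0.041,0.75,0,0,0,1],
  [0.123,-0.041,0.85,0,0,0,1],
  [0.123,-0.041,0.92,0,0,0,1],
  [0.123,-0.041,0.939,0,0,0,1],
  [0.123,-0.041,0.939,0,0,0,1],
  [0.123,-0.041,0.939,0,0,0,1],
])

```text
time_s: 29.65
tool_pos: [0.4372, -0.0176, 0.0113]
tool_rot: [180.0, -0.1, 45.0]
force: [0.4, 0.6, 0.5]
grip_width: 0.0873
grasp_force: 0.0
```

Call:
apply_moves([
  [0,0,0,0,0,0,0],
  [0,0,0,0,0,0,0],
  [0,0,0,0,0,0,0],
  [0,0,0,0,0,0,0],
  [0,0,-0.05,0,0,0,0],
  [0,0,-0.3,0,0,0,0],
  [0,0,-0.55,0,0,0,0],
  [0,0,-0.8,0,0,0,0],
  [0,0,-0.95,0,0,0,0],
  [0,0,-0.95,0,0,0,0],
], grip_force=30)

```text
time_s: 30.65
tool_pos: [0.4394, -0.0177, 0.2056]
tool_rot: [179.7, -0.5, 45.0]
force: [-0.1, 0.3, -1.7]
grip_width: 0.071
grasp_force: 30.0
```

```bash
python3 plan.py .568 -.3602 .06 45
```

```text
t 30.65 pos [ 0.4394 -0.0177  0.2056] [179.74  -0.49  45.01] w 0.071 j7 -52.0
shift [-0.7629  1.6623  0.7292] turn [ 0.003  -0.0057  0.0001] rows 10
```

Call:
apply_moves([
  [-0.38,0.83,0,0,0,0,0],
  [-0.38,0.83,0,0,0,0,0],
  [-0.38,0.83,0,0,0,0,0],
  [-0.38,0.83,0,0,0,0,0],
])

```text
time_s: 31.05
tool_pos: [0.4996, -0.1926, 0.2001]
tool_rot: [179.9, 0.1, 44.9]
force: [-0.0, 0.5, -0.9]
grip_width: 0.0711
grasp_force: 30.0
```

Call:
apply_moves([
  [-0.383,0.832,0,0,0,0,0],
  [-0.383,0.832,0,0,0,0,0],
  [-0.383,0.832,0,0,0,0,0],
  [-0.383,0.832,0.1,0,0,0,0],
  [-0.383,0.832,0.3,0,0,0,0],
  [-0.383,0.832,0.5,0,0,0,0],
  [-0.383,0.832,0.7,0,0,0,0],
  [-0.383,0.832,0.7,0,0,0,0],
  [-0.383,0.832,0.7,0,0,0,0],
  [-0.383,0.832,0.7,0,0,0,0],
  [-0.383,0.832,0.7,0,0,0,0],
  [-0.383,0.832,0.7,0,0,0,0],
])

```text
time_s: 32.25
tool_pos: [0.5648, -0.3611, 0.0626]
tool_rot: [179.8, -0.1, 45.1]
force: [-0.4, 0.3, -0.8]
grip_width: 0.0711
grasp_force: 30.0
```

```bash
python3 plan.py .568 -.3602 .03 45
```

```text
t 32.25 pos [ 0.5648 -0.3611  0.0626] [ 1.7984e+02 -7.0000e-02  4.5050e+01] w 0.0711 j7 5.0
shift [0.014  0.0077 0.1628] turn [ 0.0019 -0.0008  0.0006] rows 3
```

Call:
apply_moves([
  [0.014,0.008,0.08,0,0,0,0],
  [0.014,0.008,0.14,0,0,0,0],
  [0.014,0.008,0.163,0,0,0,0],
  [0.014,0.008,0.163,0,0,0,0],
  [0.014,0.008,0.163,0,0,0,0],
  [0.014,0.008,0.163,0,0,0,0],
  [0.014,0.008,0.163,0,0,0,0],
  [0.014,0.008,0.163,0,0,0,0],
])

```text
time_s: 33.05
tool_pos: [0.567, -0.3599, 0.0283]
tool_rot: [180.0, -0.0, 45.0]
force: [-0.0, 0.4, -2.4]
grip_width: 0.0709
grasp_force: 30.0
```

```bash
python3 plan.py .568 -.3602 .0186 45
```

```text
t 33.05 pos [ 0.567  -0.3599  0.0283] [ 1.7998e+02 -1.0000e-02  4.5030e+01] w 0.0709 j7 6.0
shift [0.0024 0.0047 0.0484] turn [ 0.0003 -0.0001  0.0003] rows 3
```

Call:
apply_moves([
  [0.0025,0.0045,0.02,0,0,0,0],
  [0.0025,0.0045,0.04,0,0,0,0],
  [0.0025,0.0045,0.048,0,0,0,0],
  [0.0025,0.0045,0.048,0,0,0,0],
  [0.0025,0.0045,0.048,0,0,0,0],
])

```text
time_s: 33.55
tool_pos: [0.5679, -0.3598, 0.0182]
tool_rot: [-180.0, -0.0, 45.0]
force: [0.4, 0.2, -0.7]
grip_width: 0.0707
grasp_force: 30.0
```

Call:
apply_moves([
  [0,0,0,0,0,0,0.92],
  [0,0,0,0,0,0,0.92],
  [0,0,0,0,0,0,0.92],
  [0,0,-0.15,0,0,0,0.92],
  [0,0,-0.4,0,0,0,0.92],
  [0,0,-0.65,0,0,0,0.9],
  [0,0,-0.95,0,0,0,0.9],
  [0,0,-0.95,0,0,0,0.9],
])

```text
time_s: 34.35
tool_pos: [0.57, -0.3626, 0.2157]
tool_rot: [179.4, -0.2, 45.0]
force: [0.1, 0.2, -0.5]
grip_width: 0.0782
grasp_force: 0.0
```

Call:
apply_moves([
  [0.3,-0.2,-0.5,0,0,0,0.4],
  [0.62,-0.38,-0.57,0,0,0,0.4],
  [0.62,-0.38,-0.57,0,0,0,0.4],
  [0.62,-0.38,-0.57,0,0,0,0.4],
  [0.62,-0.38,-0.57,0,0,0,0.4],
])

```text
time_s: 34.85
tool_pos: [0.6056, -0.2122, 0.3247]
tool_rot: [179.9, -0.3, 45.6]
force: [0.7, 0.2, -1.6]
grip_width: 0.046
grasp_force: 0.0
```

Call:
apply_moves([
  [0.614,-0.38,0,0,0,-0.692,0.4],
  [0.614,-0.38,0,0,0,-0.692,0.4],
  [0.614,-0.38,0,0,0,-0.692,0.4],
  [0.614,-0.38,0,0,0,-0.692,0.4],
  [0.614,-0.38,0,0,0,-0.692,0.4],
  [0.614,-0.38,0,0,0,-0.692,0.4],
  [0.614,-0.38,0,0,0,-0.692,0.4],
  [0.614,-0.38,0,0,0,-0.692,0.4],
  [0.614,-0.38,0,0,0,-0.692,0.4],
  [0.614,-0.38,0,0,0,-0.692,0.4],
  [0.614,-0.38,0,0,0,-0.692,0.4],
])

```text
time_s: 35.95
tool_pos: [0.6347, -0.0781, 0.3222]
tool_rot: [-180.0, 0.0, 104.4]
force: [-0.2, -0.7, 0.2]
grip_width: 0.0347
grasp_force: 0.0
```

```bash
python3 - <<'E'
from lib import *
import pickle
c=Cam('wrist'); cv2.imwrite('pics/b1.png',c.im); pickle.dump((c.c,c.f,c.p,c.R),open('b1.pkl','wb'))
t=Cam('top'); cv2.imwrite('pics/top2.png',t.im)
o=env.get_obs(); print(o['time_s'],o['tool_pos'],o['tool_rot'],o['grip_width'])
a=cv2.resize(t.im[190:300,365:485],None,fx=2.5,fy=2.5,interpolation=cv2.INTER_CUBIC)
out=np.zeros((600,800,3),np.uint8); out[:300,:640]=c.im[:300]; out[305:305+a.shape[0],:a.shape[1]]=a[:295]; 
cv2.imwrite('pics/b1v.png',out)
E
```

```text
36.05 [ 0.63477511 -0.07792367  0.32227487] [-1.79998022e+02  2.54401955e-03  1.04464382e+02] 0.03476311438853862
```

View pics/b1v.png

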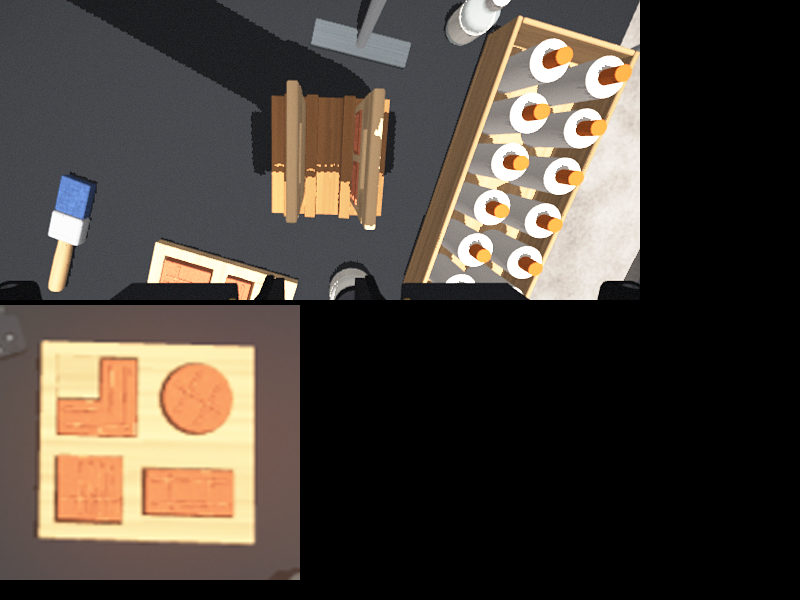

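```bash
python3 - <<'E'
from lib import *
import pickle
cam=Cam.__new__(Cam); cam.c,cam.f,cam.p,cam.R=pickle.load(open('b1.pkl','rb')); im=cv2.imread('pics/b1.png').astype(int)
g=im.sum(2)//3
for r in (100,130,190,210): print(r,list(g[r,282:302]),'|',list(g[r,355:392]))
for n,a,b in [('A',(292,82),(292,221)),('B',(378.5,90),(370.5,228))]:
    w=cam.world([a,b],.173); d=w[0]-w[1]; print(n,w.mean(0),np.linalg.norm(d),'y-axis yaw',np.degrees(np.arctan2(d[1],d[0]))-90)
for p in [(286.5,150),(298,150)]: print(cam.world(p,.173))
E
```

```text
100 [np.int64(82), np.int64(81), np.int64(78), np.int64(81), np.int64(102), np.int64(144), np.int64(146), np.int64(150), np.int64(151), np.int64(148), np.int64(144), np.int64(148), np.int64(142), np.int64(142), np.int64(138), np.int64(129), np.int64(109), np.int64(107), np.int64(101), np.int64(99)] | [np.int64(88), np.int64(94), np.int64(92), np.int64(86), np.int64(91), np.int64(87), np.int64(84), np.int64(98), np.int64(108), np.int64(106), np.int64(99), np.int64(101), np.int64(96), np.int64(102), np.int64(107), np.int64(105), np.int64(102), np.int64(107), np.int64(129), np.int64(147), np.int64(149), np.int64(149), np.int64(148), np.int64(147), np.int64(144), np.int64(141), np.int64(141), np.int64(142), np.int64(136), np.int64(147), np.int64(183), np.int64(195), np.int64(192), np.int64(191), np.int64(181), np.int64(83), np.int64(72)]
130 [np.int64(90), np.int64(87), np.int64(83), np.int64(88), np.int64(110), np.int64(146), np.int64(148), np.int64(147), np.int64(147), np.int64(146), np.int64(145), np.int64(148), np.int64(147), np.int64(144), np.int64(137), np.int64(125), np.int64(110)
[... 1853 characters left out ...]
 np.int64(106), np.int64(107), np.int64(104), np.int64(120), np.int64(139), np.int64(144), np.int64(148), np.int64(148), np.int64(148), np.int64(148), np.int64(147), np.int64(144), np.int64(145), np.int64(145), np.int64(168), np.int64(188), np.int64(185), np.int64(188), np.int64(183), np.int64(125), np.int64(71), np.int64(75), np.int64(73), np.int64(78), np.int64(77), np.int64(75), np.int64(77), np.int64(78), np.int64(79), np.int64(73)]
A [ 0.59644526 -0.0230764   0.173     ] 0.11552895775813664 y-axis yaw 13.180852665015138
B [ 0.66659745 -0.01155922  0.173     ] 0.11594556851990734 y-axis yaw 13.374708540691358
[[ 0.59093425 -0.02014638  0.173     ]]
[[ 0.60045128 -0.01770799  0.173     ]]
```

```bash
python3 plan.py .5964 -.0231 .149 103.2
```

```text
t 36.05 pos [ 0.6348 -0.0779  0.3223] [-180.      0.    104.46] w 0.0348 j7 28.0
shift [ 0.3134 -0.1173  0.8664] turn [-0.      0.      0.0147] rows 6
```

Call:
apply_moves([
  [0.313,-0.117,0,0,0,0.015,0.38],
  [0.313,-0.117,0.2,0,0,0.015,0.38],
  [0.313,-0.117,0.4,0,0,0.015,0.38],
  [0.313,-0.117,0.55,0,0,0.015,0.38],
  [0.313,-0.117,0.55,0,0,0.015,0.38],
  [0.313,-0.117,0.55,0,0,0.015,0.38],
  [0.313,-0.117,0.55,0,0,0.015,0.38],
])

```text
time_s: 36.75
tool_pos: [0.5978, -0.0236, 0.2147]
tool_rot: [179.8, 0.0, 103.2]
force: [-0.3, 0.1, -0.2]
grip_width: 0.0328
grasp_force: 0.0
```

```bash
python3 - <<'E'
from lib import *
c=Cam('wrist'); cv2.imwrite('pics/b2.png',c.im)
E
python3 plan.py .5964 -.0231 .149 103.2
```

```text
t 36.8 pos [ 0.5979 -0.0236  0.2147] [1.7979e+02 4.0000e-02 1.0319e+02] w 0.0326 j7 20.0
shift [ 0.0043 -0.0079  0.3284] turn [ 0.0025  0.0004 -0.0001] rows 4
```

View pics/b2.png

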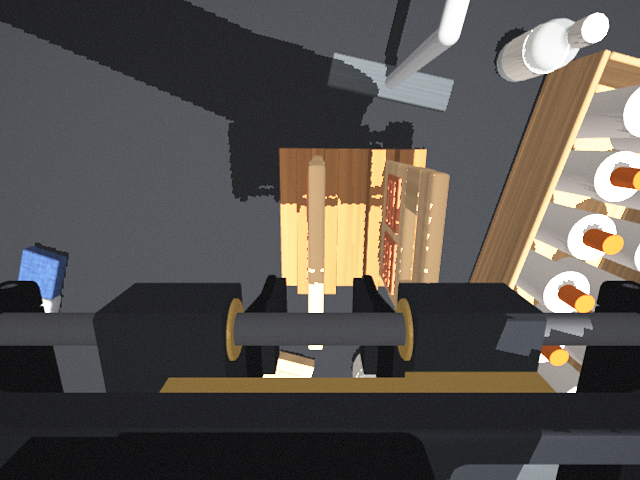

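Call:
apply_moves([
  [0.004,-0.008,0.12,0,0,0,0.38],
  [0.004,-0.008,0.25,0,0,0,0.38],
  [0.004,-0.008,0.328,0,0,0,0.38],
  [0.004,-0.008,0.328,0,0,0,0.38],
  [0.004,-0.008,0.328,0,0,0,0.38],
  [0.004,-0.008,0.328,0,0,0,0.38],
  [0.004,-0.008,0.328,0,0,0,0],
  [0.004,-0.008,0.328,0,0,0,0],
  [0.004,-0.008,0.328,0,0,0,0],
  [0.004,-0.008,0.328,0,0,0,0],
  [0.004,-0.008,0.328,0,0,0,0],
], grip_force=40)

```text
time_s: 37.9
tool_pos: [0.5949, -0.0227, 0.147]
tool_rot: [180.0, -0.0, 103.2]
force: [-0.2, 0.9, 1.9]
grip_width: 0.01
grasp_force: 40.0
```

Call:
apply_moves([
  [0,0,-0.08,0,0,0,0],
  [0,0,-0.2,0,0,0,0],
  [0,0,-0.4,0,0,0,0],
  [0,0,-0.6,0,0,0,0],
  [0,0,-0.77,0,0,0,0],
  [0,0,-0.77,0,0,0,0],
  [0,0,-0.77,0,0,0,0],
])

```text
time_s: 38.6
tool_pos: [0.5948, -0.023, 0.3018]
tool_rot: [179.9, -0.0, 103.2]
force: [0.3, 0.4, -1.9]
grip_width: 0.0098
grasp_force: 40.0
```

```bash
python3 plan.py .50 .354 .30 91.3;python3 - <<'E'
from lib import *
# refine stand from the first top picture: bar end/hook pixels by brightness
cam=Cam('top','pics/top0.png'); g=cam.im.min(2).astype(int)
for r in (212,220,226,231,235,238): print(r,[(c,g[r,c]) for c in range(140,154)],[(c,g[r,c]) for c in range(210,222)])
for c in (130,180,235): print(c,[(r,g[r,c]) for r in range(192,210)])
E
```

```text
t 38.6 pos [ 0.5948 -0.023   0.3018] [179.92  -0.   103.21] w 0.0098 j7 19.0
shift [ 1.9432 -0.0304  0.0091] turn [ 9.000e-04 -1.000e-04  1.386e-01] rows 10
212 [(140, np.int64(111)), (141, np.int64(109)), (142, np.int64(110)), (143, np.int64(110)), (144, np.int64(154)), (145, np.int64(215)), (146, np.int64(236)), (147, np.int64(227)), (148, np.int64(169)), (149, np.int64(97)), (150, np.int64(71)), (151, np.int64(71)), (152, np.int64(70)), (153, np.int64(71))] [(210, np.int64(45)), (211, np.int64(45)), (212, np.int64(45)), (213, np.int64(94)), (214, np.int64(192)), (215, np.int64(240)), (216, np.int64(236)), (217, np.int64(181)), (218, np.int64(96)), (219, np.int64(46)), (220, np.int64(45)), (221, np.int64(45))]
220 [(140, np.int64(112)), (141, np.int64(112)), (142, np.int64(112)), (143, np.int64(111)), (144, np.int64(147)), (145, np.int64(210)), (146, np.int64(239)), (147, np.int64(232)), (148, np.int64(185)), (149, np.int64(118)), (150, np.int64(71)), (151, np.int64(70)), (152, np.int64(71)), (153, np.int64(70))] [(210, np.int64(73)), (211, np.int64(73)), (212, np.int64(72)), (213,
[... 2906 characters left out ...]
int64(71)), (196, np.int64(72)), (197, np.int64(143)), (198, np.int64(219)), (199, np.int64(234)), (200, np.int64(227)), (201, np.int64(197)), (202, np.int64(120)), (203, np.int64(73)), (204, np.int64(71)), (205, np.int64(71)), (206, np.int64(71)), (207, np.int64(71)), (208, np.int64(71)), (209, np.int64(71))]
235 [(192, np.int64(74)), (193, np.int64(74)), (194, np.int64(170)), (195, np.int64(223)), (196, np.int64(238)), (197, np.int64(226)), (198, np.int64(191)), (199, np.int64(114)), (200, np.int64(75)), (201, np.int64(73)), (202, np.int64(72)), (203, np.int64(72)), (204, np.int64(73)), (205, np.int64(73)), (206, np.int64(73)), (207, np.int64(73)), (208, np.int64(73)), (209, np.int64(53))]
```

Call:
apply_moves([
  [0.108,-0.463,0,0,0,0,0],
  [0.108,-0.463,0,0,0,0,0],
  [0.498,-0.371,0,0,0,0.138,0],
  [0.498,-0.371,0,0,0,0.138,0],
  [0.498,-0.371,0,0,0,0.138,0],
  [0.498,-0.371,0,0,0,0.138,0],
])

```text
time_s: 39.2
tool_pos: [0.4986, 0.0578, 0.2993]
tool_rot: [-179.8, 0.1, 91.5]
force: [0.3, -0.6, -1.4]
grip_width: 0.0095
grasp_force: 40.0
```

Call:
apply_moves([
  [0.75,0.018,0,0,0,0,0],
  [0.75,0.018,0,0,0,0,0],
  [0.75,0.018,0,0,0,0,0],
  [0.75,0.018,0,0,0,0,0],
])

```text
time_s: 39.6
tool_pos: [0.4975, 0.2148, 0.2987]
tool_rot: [-179.8, -0.1, 92.0]
force: [-0.2, 0.6, -1.9]
grip_width: 0.0097
grasp_force: 40.0
```

Call:
apply_moves([
  [0.74,0.018,0,0,0,0,0],
  [0.74,0.018,0,0,0,0,0],
  [0.74,0.018,0,0,0,0,0],
  [0.74,0.018,0.2,0,0,0,0],
  [0.74,0.018,0.4,0,0,0,0],
  [0.74,0.018,0.5,0,0,0,0],
  [0.74,0.018,0.5,0,0,0,0],
  [0.74,0.018,0.5,0,0,0,0],
  [0.74,0.018,0.5,0,0,0,0],
])

```text
time_s: 40.5
tool_pos: [0.5012, 0.3552, 0.2026]
tool_rot: [179.9, -0.1, 91.3]
force: [0.0, -0.3, -1.3]
grip_width: 0.0096
grasp_force: 40.0
```

```bash
python3 plan.py .50 .355 .189 91.4;python3 - <<'E'
from lib import *
c=Cam('wrist'); s=Cam('side'); cv2.imwrite('pics/h1w.png',c.im); cv2.imwrite('pics/h1s.png',s.im); t=Cam('top'); cv2.imwrite('pics/h1t.png',t.im)
E
```

```text
t 40.5 pos [0.5012 0.3552 0.2026] [ 1.7986e+02 -9.0000e-02  9.1310e+01] w 0.0096 j7 -32.0
shift [-0.001  -0.006   0.0682] turn [ 0.0017 -0.001  -0.001 ] rows 3
```

Call:
apply_moves([
  [0,0,0.068,0,0,0,0],
  [0,0,0.068,0,0,0,0],
  [0,0,0.068,0,0,0,0],
  [0,0,0.068,0,0,0,0],
  [0,0,0.068,0,0,0,0],
  [0,0.08,0.068,0,0,0,0],
  [0,0.16,0.068,0,0,0,0],
  [0,0.24,0.068,0,0,0,0],
  [0,0.24,0.068,0,0,0,0],
])

```text
time_s: 41.55
tool_pos: [0.5499, 0.3555, 0.1872]
tool_rot: [179.9, 0.0, 91.2]
force: [0.2, -0.8, -2.2]
grip_width: 0.0096
grasp_force: 40.0
```

```bash
python3 plan.py .589 .355 .189 91.4;python3 - <<'E'
from lib import *
s=Cam('side'); cv2.imwrite('pics/h2s.png',s.im)
E
```

```text
t 41.55 pos [0.5499 0.3555 0.1872] [1.7989e+02 5.0000e-02 9.1240e+01] w 0.0096 j7 -28.0
shift [-0.0069  0.1955 -0.0087] turn [ 0.0012  0.0006 -0.0018] rows 3
```

Call:
apply_moves([
  [-0.003,0.07,-0.009,0,0,0,0],
  [-0.003,0.14,-0.009,0,0,0,0],
  [-0.003,0.195,-0.009,0,0,0,0],
  [-0.003,0.195,-0.009,0,0,0,0],
  [-0.003,0.195,-0.009,0,0,0,0],
  [-0.003,0.195,-0.009,0,0,0,0],
  [-0.003,0.195,-0.009,0,0,0,0],
])

```text
time_s: 42.3
tool_pos: [0.5861, 0.3572, 0.1891]
tool_rot: [-180.0, -0.0, 91.4]
force: [0.5, -0.4, -1.4]
grip_width: 0.0098
grasp_force: 40.0
```

```bash
python3 plan.py .589 .355 .173 91.4;python3 - <<'E'
from lib import *
s=Cam('side'); cv2.imwrite('pics/h3s.png',s.im)
a=cv2.imread('pics/h2s.png')[110:230,190:390]; b=s.im[110:230,190:390]
cv2.imwrite('pics/h3v.png',np.vstack([cv2.resize(i,None,fx=2.5,fy=2.5,interpolation=cv2.INTER_CUBIC) for i in(a,b)]))
E
```

```text
t 42.3 pos [0.5861 0.3572 0.1891] [-1.7998e+02 -2.0000e-02  9.1400e+01] w 0.0098 j7 -26.0
shift [-0.0113  0.0144  0.0803] turn [-0.0003 -0.0003  0.    ] rows 3
```

View pics/h3v.png

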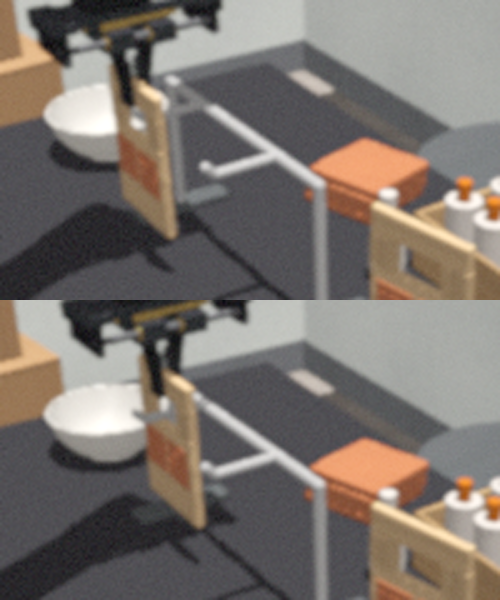

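Call:
apply_moves([
  [-0.008,0.014,0.04,0,0,0,0],
  [-0.008,0.014,0.065,0,0,0,0],
  [-0.008,0.014,0.078,0,0,0,0],
  [-0.008,0.014,0.083,0,0,0,0],
  [-0.008,0.014,0.083,0,0,0,0],
  [-0.008,0.014,0.083,0,0,0,0],
])

```text
time_s: 42.95
tool_pos: [0.5897, 0.3555, 0.1724]
tool_rot: [180.0, -0.0, 91.4]
force: [-0.1, -0.9, -1.6]
grip_width: 0.0098
grasp_force: 40.0
```

Call:
apply_moves([
  [0,0,0.005,0,0,0,0],
  [0,0,0.01,0,0,0,0],
  [0,0,0.01,0,0,0,0],
  [0,0,0.01,0,0,0,0],
])

```text
time_s: 43.35
tool_pos: [0.5899, 0.3555, 0.1718]
tool_rot: [179.9, -0.1, 91.4]
force: [-2.2, -0.8, 6.0]
grip_width: 0.0096
grasp_force: 40.0
```

Call:
apply_moves([
  [0,0,-0.003,0,0,0,0.24],
  [0,0,-0.003,0,0,0,0.24],
  [0,0,-0.003,0,0,0,0.24],
  [0,0,-0.003,0,0,0,0.24],
  [0,0,-0.05,0,0,0,0.24],
  [0,0,-0.15,0,0,0,0.24],
  [0,0,-0.3,0,0,0,0.24],
  [0,0,-0.5,0,0,0,0.3],
  [0,0,-0.7,0,0,0,0.38],
  [0,0,-0.7,0,0,0,0.38],
])

```text
time_s: 44.35
tool_pos: [0.5921, 0.3562, 0.3186]
tool_rot: [179.4, -0.4, 91.4]
force: [0.1, 0.1, 1.5]
grip_width: 0.0309
grasp_force: 0.0
```

```bash
python3 plan.py .6666 -.0116 .30 103.2;python3 - <<'E'
from lib import *
s=Cam('side'); cv2.imwrite('pics/h4s.png',s.im); d=masks_of('side','board_a')
for b in d: 
    ys,xs=np.nonzero(b['pixels']); print(round(b['conf'],2),b['location'],xs.min(),xs.max(),ys.min(),ys.max())
# expected corners of hung board
P=[[.589,.355+dy,.170+dz] for dy in(-.06,.06) for dz in(-.137,.028)]; print(s.pix(P).round(), s.pix([.6666,-.0116,.09]).round())
E
```

```text
t 44.35 pos [0.5921 0.3562 0.3186] [179.4   -0.37  91.36] w 0.0309 j7 -26.0
shift [-1.8478  0.3278  0.0845] turn [ 0.0074 -0.0035 -0.1378] rows 10
0.83 [361.4, 228.6] 337 379 190 262
0.62 [262.1, 171.9] 247 271 137 204
[[271. 206.]
 [267. 151.]
 [253. 189.]
 [248. 136.]] [[358. 230.]]
```

Call:
apply_moves([
  [-0.92,0.164,0,0,0,0,0.38],
  [-0.92,0.164,0,0,0,0,0.38],
  [-0.92,0.164,0,0,0,0,0.38],
  [-0.92,0.164,0,0,0,0,0.38],
])

```text
time_s: 44.85
tool_pos: [0.6267, 0.1676, 0.3092]
tool_rot: [-179.9, 0.1, 91.2]
force: [0.8, -1.3, -0.6]
grip_width: 0.0334
grasp_force: 0.0
```

Call:
apply_moves([
  [-0.928,0.164,0.084,0,0,-0.138,0.38],
  [-0.928,0.164,0.084,0,0,-0.138,0.38],
  [-0.928,0.164,0.084,0,0,-0.138,0.38],
  [-0.928,0.164,0.2,0,0,-0.138,0.38],
  [-0.928,0.164,0.4,0,0,-0.138,0.38],
  [-0.928,0.164,0.4,0,0,-0.138,0.38],
  [-0.928,0.164,0.4,0,0,-0.138,0.38],
  [-0.928,0.164,0.4,0,0,-0.138,0.38],
  [-0.928,0.164,0.4,0,0,-0.138,0.38],
])

```text
time_s: 45.75
tool_pos: [0.6651, -0.0112, 0.2325]
tool_rot: [179.8, 0.0, 103.4]
force: [-0.1, -0.2, 0.0]
grip_width: 0.0332
grasp_force: 0.0
```

```bash
python3 plan.py .6666 -.0116 .149 103.2;python3 - <<'E'
from lib import *
c=Cam('wrist'); cv2.imwrite('pics/b3.png',c.im); g=c.im.sum(2)//3
print(c.pix([[.6666-.0124*k/.0542*.0542,-.0116+.0527*k/.0527*.0527/.0527,.173] for k in (0,)]).round(1), c.pix([[.6543,.0411,.173],[.6604,.0147,.173]]).round(1))
for r in (190,220,250): print(r,list(map(int,g[r,290:350])))
E
```

```text
t 45.75 pos [ 0.6651 -0.0112  0.2325] [1.7981e+02 1.0000e-02 1.0336e+02] w 0.0332 j7 20.0
shift [-0.0039  0.0056  0.4178] turn [0.0022 0.0001 0.0019] rows 4
[[321.  258.4]] [[321.4 175.3]
 [321.1 218.3]]
190 [85, 85, 81, 86, 78, 75, 80, 82, 80, 80, 74, 68, 76, 131, 204, 188, 138, 158, 197, 181, 73, 84, 88, 89, 102, 124, 143, 148, 151, 147, 148, 149, 145, 148, 147, 144, 142, 141, 134, 129, 129, 146, 142, 144, 159, 198, 187, 78, 86, 81, 87, 80, 82, 79, 85, 87, 80, 79, 78, 80]
220 [190, 194, 194, 191, 190, 184, 180, 189, 190, 192, 181, 164, 195, 190, 191, 189, 189, 191, 188, 189, 194, 188, 130, 91, 104, 137, 145, 150, 150, 145, 147, 143, 145, 146, 145, 146, 140, 140, 133, 143, 182, 191, 187, 189, 189, 189, 190, 191, 193, 182, 162, 192, 189, 192, 192, 192, 190, 188, 184, 181]
250 [188, 186, 185, 189, 191, 189, 185, 187, 192, 191, 183, 159, 194, 190, 191, 192, 193, 190, 190, 191, 193, 184, 157, 194, 183, 137, 143, 146, 147, 150, 149, 145, 148, 147, 146, 143, 145, 138, 134, 160, 194, 190, 188, 190, 189, 190, 186, 191, 188, 171, 183, 189, 193, 195, 198, 191, 193, 191, 185, 185]
```

Call:
apply_moves([
  [-0.004,0.006,0.12,0,0,0.001,0.38],
  [-0.004,0.006,0.25,0,0,0.001,0.38],
  [-0.004,0.006,0.36,0,0,0.001,0.38],
  [-0.004,0.006,0.418,0,0,0.001,0.38],
  [-0.004,0.006,0.418,0,0,0.001,0.38],
  [-0.004,0.006,0.418,0,0,0.001,0.38],
  [-0.004,0.006,0.418,0,0,0.001,0.38],
  [-0.004,0.006,0.418,0,0,0.001,0],
  [-0.004,0.006,0.418,0,0,0.001,0],
  [-0.004,0.006,0.418,0,0,0.001,0],
  [-0.004,0.006,0.418,0,0,0.001,0],
  [-0.004,0.006,0.418,0,0,0.001,0],
], grip_force=40)

```text
time_s: 47.0
tool_pos: [0.6656, -0.0132, 0.147]
tool_rot: [180.0, -0.0, 103.1]
force: [0.1, 1.3, 0.3]
grip_width: 0.0097
grasp_force: 39.9
```

Call:
apply_moves([
  [0,0,-0.08,0,0,0,0],
  [0,0,-0.2,0,0,0,0],
  [0,0,-0.4,0,0,0,0],
  [0,0,-0.6,0,0,0,0],
  [0,0,-0.77,0,0,0,0],
  [0,0,-0.77,0,0,0,0],
  [0,0,-0.77,0,0,0,0],
])

```text
time_s: 47.7
tool_pos: [0.6654, -0.0135, 0.302]
tool_rot: [179.9, 0.0, 103.1]
force: [-1.2, 0.1, -2.2]
grip_width: 0.0097
grasp_force: 39.9
```

```bash
python3 plan.py .49 -.02 .30 103.2; python3 plan.py .49 .195 .30 91.4
```

```text
t 47.7 pos [ 0.6654 -0.0135  0.302 ] [1.7991e+02 1.0000e-02 1.0312e+02] w 0.0097 j7 19.0
shift [ 0.1673 -0.8616  0.0087] turn [ 0.001   0.0001 -0.0009] rows 6
t 47.7 pos [ 0.6654 -0.0135  0.302 ] [1.7991e+02 1.0000e-02 1.0312e+02] w 0.0097 j7 19.0
shift [ 1.2143 -0.6175  0.0089] turn [0.001  0.     0.1364] rows 8
```

Call:
apply_moves([
  [0.167,-0.862,0,0,0,0,0],
  [0.167,-0.862,0,0,0,0,0],
  [0.167,-0.862,0,0,0,0,0],
  [0.167,-0.862,0,0,0,0,0],
  [0.167,-0.862,0,0,0,0,0],
])

```text
time_s: 48.2
tool_pos: [0.486, -0.02, 0.2997]
tool_rot: [-179.8, -0.2, 103.2]
force: [0.9, 0.0, -1.9]
grip_width: 0.0097
grasp_force: 40.0
```

Call:
apply_moves([
  [1,0.235,0,0,0,0.136,0],
  [1,0.235,0,0,0,0.136,0],
  [1,0.235,0,0,0,0.136,0],
  [1,0.235,0,0,0,0.136,0],
  [1,0.235,0.2,0,0,0.136,0],
  [1,0.235,0.4,0,0,0.136,0],
  [1,0.235,0.5,0,0,0.136,0],
  [1,0.235,0.5,0,0,0.136,0],
  [1,0.235,0.5,0,0,0.136,0],
])

```text
time_s: 49.1
tool_pos: [0.4903, 0.1856, 0.2003]
tool_rot: [-179.9, 0.0, 91.4]
force: [0.9, 0.6, -1.0]
grip_width: 0.0097
grasp_force: 40.0
```

```bash
python3 plan.py .50 .195 .189 91.4
```

```text
t 49.1 pos [0.4903 0.1856 0.2003] [-1.7993e+02  5.0000e-02  9.1440e+01] w 0.0097 j7 -21.0
shift [0.0459 0.0498 0.0564] turn [-0.0008  0.0006  0.0005] rows 3
```

Call:
apply_moves([
  [0.046,0,0.05,0,0,0,0],
  [0.046,0,0.053,0,0,0,0],
  [0.046,0,0.053,0,0,0,0],
  [0.046,0,0.053,0,0,0,0],
  [0.046,0,0.053,0,0,0,0],
  [0.046,0.08,0.053,0,0,0,0],
  [0.046,0.16,0.053,0,0,0,0],
  [0.046,0.24,0.053,0,0,0,0],
  [0.046,0.3,0.053,0,0,0,0],
  [0.046,0.3,0.053,0,0,0,0],
  [0.046,0.3,0.053,0,0,0,0],
])

```text
time_s: 50.2
tool_pos: [0.5495, 0.1962, 0.19]
tool_rot: [-179.9, 0.0, 91.4]
force: [-0.6, -0.0, -1.9]
grip_width: 0.0096
grasp_force: 40.0
```

```bash
python3 plan.py .591 .195 .189 91.4
```

```text
t 50.2 pos [0.5495 0.1962 0.19  ] [-1.7995e+02  1.0000e-02  9.1430e+01] w 0.0096 j7 -18.0
shift [-0.0112  0.2072  0.0048] turn [-0.0006  0.0001  0.0004] rows 3
```

Call:
apply_moves([
  [-0.006,0.07,0.005,0,0,0,0],
  [-0.006,0.14,0.005,0,0,0,0],
  [-0.006,0.207,0.005,0,0,0,0],
  [-0.006,0.207,0.005,0,0,0,0],
  [-0.006,0.207,0.005,0,0,0,0],
  [-0.006,0.207,0.04,0,0,0,0],
  [-0.006,0.207,0.07,0,0,0,0],
  [-0.006,0.207,0.088,0,0,0,0],
  [-0.006,0.207,0.088,0,0,0,0],
  [-0.006,0.207,0.088,0,0,0,0],
])

```text
time_s: 51.2
tool_pos: [0.5913, 0.1962, 0.1725]
tool_rot: [180.0, -0.0, 91.4]
force: [-0.0, -0.3, -1.6]
grip_width: 0.0098
grasp_force: 40.0
```

Call:
apply_moves([
  [0,0,0.005,0,0,0,0],
  [0,0,0.01,0,0,0,0],
  [0,0,0.01,0,0,0,0],
  [0,0,0.01,0,0,0,0],
])

```text
time_s: 51.6
tool_pos: [0.5915, 0.1962, 0.1717]
tool_rot: [180.0, -0.0, 91.4]
force: [-3.1, -1.0, 6.1]
grip_width: 0.0101
grasp_force: 40.0
```

Same contact as the first board. Release and rise.

Call:
apply_moves([
  [0,0,-0.003,0,0,0,0.24],
  [0,0,-0.003,0,0,0,0.24],
  [0,0,-0.003,0,0,0,0.24],
  [0,0,-0.003,0,0,0,0.24],
  [0,0,-0.05,0,0,0,0.24],
  [0,0,-0.15,0,0,0,0.24],
  [0,0,-0.3,0,0,0,0.24],
  [0,0,-0.5,0,0,0,0.3],
  [0,0,-0.7,0,0,0,0.38],
  [0,0,-0.7,0,0,0,0.38],
])

```text
time_s: 52.6
tool_pos: [0.5941, 0.1967, 0.3182]
tool_rot: [179.4, -0.3, 91.4]
force: [0.6, 0.0, 0.7]
grip_width: 0.0311
grasp_force: 0.0
```

```bash
python3 - <<'E'
from lib import *
s=Cam('side'); cv2.imwrite('pics/f_s.png',s.im); d=masks_of('side','board_a')
for b in d: 
    ys,xs=np.nonzero(b['pixels']); print(round(b['conf'],2),b['location'],xs.min(),xs.max(),ys.min(),ys.max())
for x,y in((.589,.355),(.591,.196)): print(s.pix([[x,y+dy,.170+dz] for dy in(-.06,.06) for dz in(-.137,.028)]).round().tolist())
t=Cam('top'); cv2.imwrite('pics/f_t.png',t.im); m=red(t.im)
lab=cv2.cvtColor(t.im,cv2.COLOR_BGR2LAB).astype(int); 
C=dict(tile_square=(.4768,-.2444,-3.4),tile_round=(.568,-.3602,0),tile_oblong=(.471,-.3462,86.6),tile_corner=(.5739,-.2581,-3.4))
m=(lab[...,1]>145).astype(np.uint8)
for n,(x,y,w) in C.items():
    k=comp(m,t.pix([x,y,.02])[0],25); print(n,k.sum(),fit(t,k,POLY[n],.016,.025,(x,y),(w,)))
o=env.get_obs(); print(o['time_s'],o['tool_pos'],o['grip_width'])
E
```

```text
0.78 [258.6, 172.0] 247 272 138 204
0.62 [289.3, 195.8] 273 300 157 230
[[271.0, 206.0], [267.0, 151.0], [253.0, 189.0], [248.0, 136.0]]
[[300.0, 231.0], [297.0, 173.0], [278.0, 212.0], [274.0, 156.0]]
tile_square 673 (array([ 0.477 , -0.245 , -2.7959]), np.float64(0.942))
tile_round 621 (array([ 0.5673, -0.3595, -0.6764]), np.float64(0.941))
tile_oblong 654 (array([ 0.4704, -0.3453, 87.1589]), np.float64(0.93))
tile_corner 684 (array([ 0.5722, -0.2567, -3.8639]), np.float64(0.922))
52.75 [0.59121973 0.19610688 0.31053846] 0.0328252418333871
```

Call:
apply_moves([
  [0,0,0,0,0,0,0.4],
  [0,0,0,0,0,0,0.4],
  [0,0,0,0,0,0,0.4],
  [0,0,0,0,0,0,0.4],
  [0,0,0,0,0,0,0.4],
  [0,0,0,0,0,0,0.4],
  [0,0,0,0,0,0,0.4],
  [0,0,0,0,0,0,0.4],
  [0,0,0,0,0,0,0.4],
  [0,0,0,0,0,0,0.4],
  [0,0,0,0,0,0,0.4],
  [0,0,0,0,0,0,0.4],
])

```text
time_s: 53.95
tool_pos: [0.5913, 0.1962, 0.3106]
tool_rot: [180.0, -0.0, 91.4]
force: [-0.2, 0.3, -0.1]
grip_width: 0.0347
grasp_force: 0.0
```

```bash
python3 -c "
from cell import env
print(env.sign_off())"
```

```text
the job is handed in; nothing more can be done
None
```

Both boards hang on their own hooks and all four tiles lie in their cut-outs; the job was handed in at 54 s with no verdict returned, and the final camera fits put everything within tolerance (only the corner tile's height was checked by touch).

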